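# Clamp a carving blank to the set torque of a hold-down's slip-clutch knob

### The job

Clamp the loose carving blank on the carver's board ready for work. Slide it, without lifting it, into the corner so that it sits flush against both the back stop and the side stop, then swing the hold-down arm fully home over it against its stop, and then wind the wing knob clockwise until its clutch clicks: one to three clicks, no more. Leave the blank clamped down in the corner, the arm home, your hand clear, and the mallet, gouge and tin undisturbed.

Things in the scene. Friction and masses are not known exactly. Their poses are not given: they have to be found in the camera images.
- board: Carver's board fixed to the bench: brown wood, 390 (its x) x 360 (its y) x 18 mm thick. Origin on its underside, midway across, 170 mm from its near edge; x points away from the robot, y to the left, z up. It carries two dark wooden stops (see corner) and, at x = 170, y = 0, the hold-down's steel post, 30 mm thick with a 72 mm flange.
- corner (a point): Inner corner of the stops, on the board's top, axes as the board's; at x = 35, y = -85 mm of the board. Both stops are 22 mm high and 25 mm thick. The back stop's working face runs along y through this point (30 mm to the right of it, 230 mm to the left) and looks to -x; the side stop's runs from it 105 mm to -x and looks to +y.
- blank: The carving blank: plain pale wooden block, 100 (its x) x 150 (its y) x 32 mm high, about 0.26 kg, loose on the board, a leaf pencilled on its near half. Origin at the centre of its underside. Flush in the corner its origin is at x = -15, y = -10 mm of the board, axes along the board's, its top 50 mm above the bench. A few newtons slide it.
- pivot (a point): Point on the upright axis of the swing arm, on the post, at half the beam's height, 95 mm above the bench.
- beam_mid (a point): Point in the grey arm's beam, 70 mm out from the pivot: push here sideways to swing it. Beam 26 mm wide, 20 mm high (85 to 105 mm above the bench); round boss of 44 mm over the post and of 40 mm round the spindle, whose upright axis is 170 mm out from the pivot. The knob's wings sweep above the beam from 115 to 225 mm out.
- swing (a joint): Swing of the arm, rad. 0 = fully home against its stop, pointing along the board's -x over the blank's place; grows as it swings away to the right (to the board's -y, counter-clockwise from above), at most 1.4. Stiff (0.45 N m, about 6 N at beam_mid); it stays where it is left.
- knob_mid (a point): Centre of the black wing knob on the spindle, at half the wings' height; x along the wings, z up. Hub 36 mm across, its top 13 mm above this point. Two straight wings, 110 mm tip to tip, 14 mm thick, 20 mm high: push one round by its side or grip across. 138 mm above the bench with the foot raised, 126 with it on the blank; moves with the arm.
- screw (a joint): Turn of the clamp's spindle, rad, 0 (foot fully raised) to 7.3, growing clockwise seen from above; foot and knob sink 12 mm per turn. Drags lightly (0.07 N m, under 2 N at a wing) and stays where left. The foot meets the blank at about 6.3.
- clutch (a joint): Slip of the knob on its spindle, rad, growing clockwise. About 0 until the torque reaches the set 0.18 N m (about 4 N at a wing); then the knob snaps to its next notch and the torque drops: one click per 0.785 rad (8 notches a turn). While it slips, the brass toothed collar under the knob stands still.
- foot: The clamp's foot under the arm's end, on the spindle axis: round pad with a black rubber face, 38 mm across, that does not turn. Origin at the centre of its lower face: 62 mm above the bench when raised, 12 mm over the blank's top.
- mallet: Bystander: a dark turned carver's mallet, 238 mm high, 90 mm across, standing on its head to the left of the board. Origin at the centre of its underside.
- gouge: Bystander: a gouge with a wooden handle, 260 mm long, lying to the right of the board. Origin under its middle, near the brass ferrule; handle along its -x.
- wax_tin: Bystander: a round tin, 80 mm across and 55 mm high, to the left of the board. Origin at the centre of its underside.
There are look-alikes about, which are no part of the job. Several things have the shape of the blank; the one meant has the colours described above.

How it is judged (in metres and radians):
On the way, in this order (a step that is already met when the one before it is completed fails the run):
1. the blank has been slid flush into the corner of the two stops (x of blank in the frame of board above -0.019 m and y of blank in the frame of board below -0.006 m and angle between the x axis of blank and the x axis of board, either way round below 0.04 rad), for 0.2 s.
2. the arm has been swung fully home over the blank (value of joint swing below 0.05 rad), for 0.2 s.
3. the foot presses on the blank and the clutch has clicked (contact force between foot and blank above 15 N and value of joint clutch above 0.6 rad), for 0.1 s.
At the end, for the whole second after the job is handed in: The blank lies still and flat in the corner, within 4 mm of both stops and square to them within 0.04 rad; the arm is home within 0.05 rad; the clutch has clicked one to three times (slip between 0.6 and 2.6 rad) and the foot presses on the blank with more than 15 N (all of step 1 and all of step 3 and angle between blank's own z axis and vertical below 0.04 rad and value of joint swing below 0.05 rad and value of joint clutch below 2.6 rad and linear speed of blank below 0.01 m/s); the robot touches nothing.
It fails at once if the blank is lifted more than 15 mm off the board instead of being slid (z of blank in the frame of board above 0.033 m).
It fails at once if the clutch is clicked more than three times (value of joint clutch above 2.75 rad).
It fails at once if the mallet, gouge or tin is moved more than 30 mm (distance of any of mallet, gouge, wax_tin from where it was at the start of the episode above 0.03 m).
It also fails if it takes over 67 s, if anything falls off the work surface, if the arm or the gripper's body presses on something with over 40 N, if the wrist force passes 120 N, or if a joint passes its speed limit or range.

### The arm

A 6-joint arm with a two-finger parallel gripper is mounted at the origin on the work surface. World frame = base frame: x ahead of the robot, y to its left, z up, the work surface at z = 0. Lengths are in m, angles in degrees, forces in N, time in s.
With the tool pointing down it reaches from about 0.4 to 0.825 m from the base axis. Payload 7 kg.
Tool frame: the origin (TCP) lies between the finger pads; the fingertips stand 14 mm ahead of it and the grasp point (between the pads) lies 5 mm behind it (r.tips_ahead is the distance from the TCP to the fingertips, in m); z points along the fingers, y is the direction in which the jaws open and shut (so a half turn about z gives the same grasp; the last joint's range is limited). The gripper opens to 88 mm and grips with 3 to 60 N. Pads are 19 mm wide; open, the fingers measure 130 mm over their backs; the gripper's body (78 mm by 193 mm) begins 47 mm behind the grasp point.
Start: joints at [87.095, 20.546, 0.682, 0, -70.136, -16.507], TCP at [0.224, 0.637, 0.241] pointing down, gripper open.
Joint ranges: [-176.03, 176.03], [-82.01, 121.73], [-58.28, 71.71], [-173.87, 95.51], [-174.79, -0.11], [-173.66, 173.66]. Speed limits (degrees/s): [136.94, 136.94, 172.46, 180, 180, 180].

### API

Orientations are given as [roll, pitch, yaw] about the fixed x, y, z axes, in that order (R = Rz(yaw) Ry(pitch) Rx(roll)).
In Python, from plant import r gives the robot as it stands.
- The arm moves only by the tool apply_moves, never from a script. Its arguments are lists of equal length, an entry for each row: "slide": the shift along the tool's x, y, z as a fraction of full scale, a list of three; "turn": the turn, a rotation vector about the tool's x, y, z as a fraction of full scale, a list of three; "jaw": the closure, from 0 (fully open) to 1 (shut). In form: {"slide": [[dx, dy, dz], ...], "turn": [[wx, wy, wz], ...], "jaw": [jaw, ...]}. A call has 1 to 8 rows; each row shifts and turns the commanded pose from where the row before left it, along the tool's axes as they then stand; what a row does not reach is not made up. Full scale, the value 1, is 0.1 m for a shift and 1.5 rad for a turn. A row lasts 1/10 s, in which the tool goes at most 50 mm and 8.59 degrees, less where a joint would pass 70% of its speed; a pose out of reach is approached as far as the arm can. A call with a number of a shift or a turn outside -1 to 1 is refused whole. A call with a gripper value outside its range is refused whole. The fingers move at their own pace and stop on an object; "newtons" is the grip in N (left out, the last holds). Time passes only in rows, so rows that do not move let the fingers close. It gives the time, the measured TCP pose, the force and the opening at its end, in the units of the state.
- r.get_state(): the state, without advancing time (a new reading comes with each control period).
- r.capture(name): name is "side" or "top" or "wrist"; returns a dict with "pixels" (480x640x3 uint8, blue, green, red), "depth" (480x640 float32, m along the optical axis (not along the pixel's ray), 0 where there is no reading), "fx", "fy", "cx", "cy" (pixels), "rvec" (rotation vector, rad) and "tvec" (3), from world to camera coordinates, as OpenCV has them. Camera axes: x right, y down, z forward; pixel columns grow to the right and rows downward; lengths in m; the calibration is good to about 2 mm. A picture is of the moment at which its call begins.
- r.close_job(): hands the job in, once; it reports no verdict.
The state is a dict: "time_s": time; "joints": joint angles; "qd": joint speeds; "joint_torque": joint torques, N m; "tcp_pos": TCP position; "eef_rot": TCP orientation; "contact_force": force on the tool from outside, world axes, zero at the start; "moment": the same for the moment, N m; "gripper_width": finger opening in m.
Only numpy, scipy, OpenCV 4.12 (cv2) and the standard library are available. Lean on these libraries where they do the work, as an engineer would, in place of code of your own. Each camera call takes 0.05 s, during which the arm holds its last target.

## Working session

There is one attempt and no reset: what is moved stays moved. The work goes in short steps, Python scripts to look and compute and a tool call to move; the robot and the scene stay as the last step left them, time stands still between calls to the robot, and variables do not carry over. Pictures are saved under pics/ and viewed, and the job is handed in when it is done.

Besides the shell and the picture viewer there is one more tool, called after "Call:" as a command line: name --argument value ..., lists and objects as JSON in quotes. apply_moves: Moves the arm, as the interface text tells. Shift numbers are shares of 0.1 m and turn numbers shares of 1.5 rad, none past 1 either way. Its arguments: {"type":"object","properties":{"slide":{"type":"array"},"turn":{"type":"array"},"jaw":{"type":"array"},"newtons":{"type":"number"}},"required":["slide","turn","jaw"]}

```bash
ls; mkdir -p pics; python3 - <<'E'
from plant import r
import cv2
print(r.get_state())
for n in ("side","top","wrist"):
    c=r.capture(n); cv2.imwrite(f"pics/{n}0.png",c["pixels"]); print(n,c["fx"],c["cx"],c["cy"],c["rvec"],c["tvec"])
E
```

```text
pics
{'time_s': 0.0, 'joints': array([ 8.70959074e+01,  2.05917582e+01,  6.32719820e-01, -1.98569017e-02,
       -7.01345973e+01, -1.65080541e+01]), 'qd': array([-0.07197971,  0.02839735, -0.01720814,  0.00252739, -0.06308142,
        0.03671698]), 'joint_torque': array([-1.14636114e-03, -5.82713807e+01,  2.93058622e+01,  6.99699238e+00,
        6.87793960e-03, -1.59854899e-04]), 'tcp_pos': array([0.22420097, 0.6361821 , 0.23961183]), 'eef_rot': array([ 1.79904920e+02, -8.71199140e-03, -1.94189023e+01]), 'contact_force': array([-0.78429299,  0.43775199, -0.53844344]), 'moment': array([ 0.01853106,  0.05028149, -0.02527842]), 'gripper_width': 0.08781388462261296}
side 436.97022549944023 322.6002530777235 233.50968467677765 [ 2.23174215 -0.07212863  0.01646527] [-0.48485768  0.09321529  1.36313372]
top 448.0991965874294 319.4848911001406 246.28786198677875 [ 2.13126311 -2.09946434  0.21330371] [-0.01856007  0.50310762  1.14917451]
wrist 356.16333763983414 316.82926251352274 236.48020968903447 [-1.69515973  2.39392833  0.38110559] [ 0.67412086 -0.03895799  0.39227184]
```

View pics/top0.png

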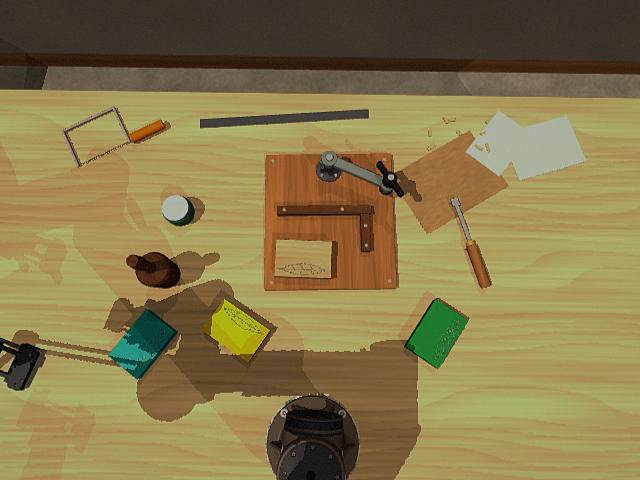

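View pics/side0.png

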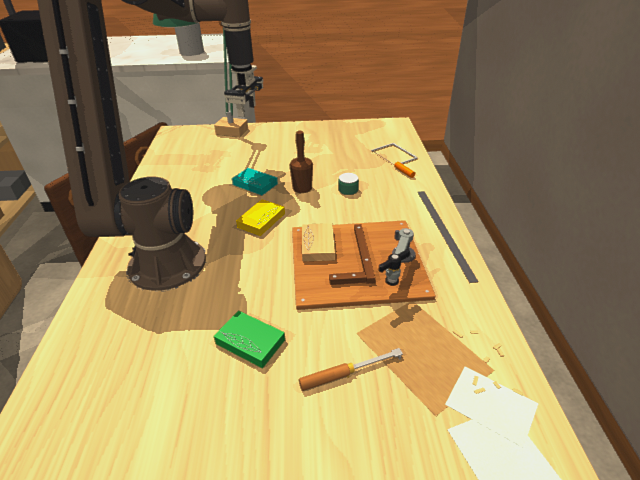

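The top view shows the board at px (265–397, 153–290), with the pale blank at (303,258). The stops' inner corner is near (362,213). The arm runs from the post at (328,165) to the knob at (390,180), swung right. The mallet and tin are to the left, the gouge to the right. Next I'll measure.

```bash
cat > h.py <<'E'
import numpy as np, cv2
from plant import r
def cam(n):
    c=r.capture(n); R=cv2.Rodrigues(np.array(c["rvec"]))[0]; c["R"]=R; c["t"]=np.array(c["tvec"]).reshape(3); return c
def ray(c,uv,z):
    uv=np.atleast_2d(np.array(uv,float)); d=np.c_[(uv[:,0]-c["cx"])/c["fx"],(uv[:,1]-c["cy"])/c["fy"],np.ones(len(uv))]@c["R"]
    o=-c["R"].T@c["t"]; s=(z-o[2])/d[:,2]; return o+d*s[:,None]
def cloud(c):
    v,u=np.mgrid[:480,:640]; D=c["depth"]
    P=np.stack([(u-c["cx"])/c["fx"]*D,(v-c["cy"])/c["fy"]*D,D],-1); return (P-c["t"])@c["R"]
def rect(pts):
    (c,s,a)=cv2.minAreaRect(pts.astype(np.float32)); return c,s,a
def comps(m,mn=30):
    n,l,st,ce=cv2.connectedComponentsWithStats(m.astype(np.uint8)); return [(st[i],l==i) for i in range(1,n) if st[i,4]>mn]
E
python3 - <<'E'
from h import *
c=cam("top");W=cloud(c);im=c["pixels"];hsv=cv2.cvtColor(im,cv2.COLOR_BGR2HSV)
Z=W[...,2];v,u=np.mgrid[:480,:640]
reg=(u>255)&(u<410)&(v>140)&(v<300)&(c["depth"]>0)
def rep(name,m,z):
    for st,k in comps(m,40):
        cs=cv2.findContours(k.astype(np.uint8),cv2.RETR_EXTERNAL,cv2.CHAIN_APPROX_NONE)[0][0].reshape(-1,2)
        P=ray(c,cs,z)[:,:2]*1000; q=rect(P); print(name,st,np.round(q[0],1),np.round(q[1],1),round(q[2],2))
rep("board",reg&(Z>0.009),0.018)
rep("blank",reg&(Z>0.045)&(Z<0.056)&(v>220),0.050)
rep("stops",reg&(Z>0.03)&(Z<0.048),0.040)
rep("beam",reg&(Z>0.095)&(Z<0.118),0.105)
rep("knobtall",reg&(Z>0.12),0.148)
rep("black",reg&(hsv[...,2]<40)&(Z>.12),0.148)
print(np.round(np.percentile(Z[reg&(Z>.045)&(Z<.056)&(v>240)],[5,50,95]),4), np.round(np.median(Z[280:288,280:380]),4))
big=cv2.resize(im[140:300,255:415],(800,800),interpolation=cv2.INTER_CUBIC);cv2.imwrite("pics/crop1.png",cv2.resize(big,(600,600)))
E
```

```text
board [  264   151   140   140 17563] [591.4 -51.7] [398.8 389.8] 1.55
blank [ 274  239   58   40 2009] [470.1  32.7] [149.6 100.3] 88.65
stops [320 168  19   8  55] [715.9 -34.6] [20.8 49.7] 14.1
stops [ 277  205   94   47 1238] [557.2 -21.3] [129.  256.1] 0.88
stops [282 271  26   7  52] [429.1  54.5] [16.1 66.7] 0.86
stops [311 272  20   7  47] [427.4 -14.8] [16.1 50.6] 0.86
beam [320 151  73  41 778] [ 698.3 -107.3] [206.   57.9] 70.6
knobtall [376 161  28  37 376] [ 660.5 -185.4] [109.4  40. ] 21.7
black [376 161  28  36 298] [ 661.2 -185.1] [106.1  38. ] 21.71
[0.0462 0.0497 0.0532] 0.0174
```

View pics/crop1.png

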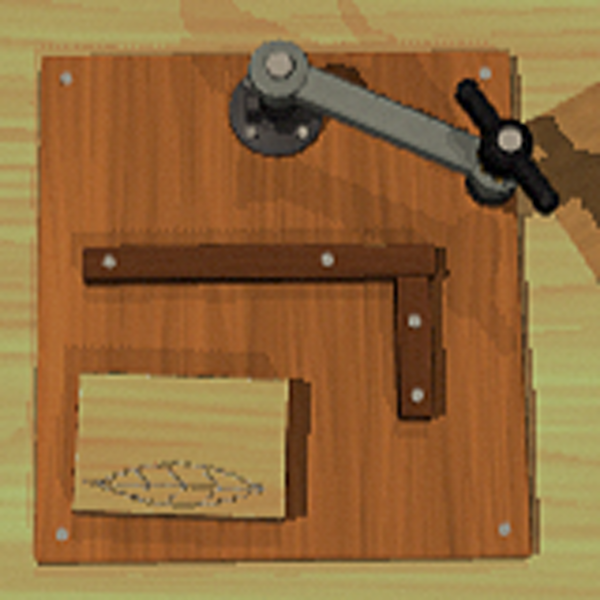

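```bash
cat >> h.py <<'E'
from scipy.spatial.transform import Rotation as Ro
def go(tgt,yaw=None):
    s=r.get_state();R=Ro.from_euler('xyz',s["eef_rot"],degrees=True)
    d=R.inv().apply(np.array(tgt)-s["tcp_pos"])/0.1
    print("total slide (tool)",np.round(d,3),"|mm|",round(np.linalg.norm(d)*100))
    if yaw is not None:
        w=(R.inv()*Ro.from_euler('xyz',[180,0,yaw],degrees=True)).as_rotvec()/1.5; print("total turn",np.round(w,3))
E
python3 - <<'E'
from h import *
c=cam("top");W=cloud(c);im=c["pixels"];hsv=cv2.cvtColor(im,cv2.COLOR_BGR2HSV)
Z=W[...,2];v,u=np.mgrid[:480,:640]
def fit(name,m,z,side,lo,hi):
    # edge pts of mask along rows/cols
    pts=[]
    for i in range(lo,hi):
        if side in"LR":
            a=np.where(m[i])[0]; pts.append(((a[0]-.5) if side=="L" else a[-1]+.5,i))
        else:
            a=np.where(m[:,i])[0]; pts.append((i,(a[0]-.5) if side=="T" else a[-1]+.5))
    P=ray(c,pts,z)[:,:2]*1000
    vx,vy,x0,y0=cv2.fitLine(P.astype(np.float32),cv2.DIST_HUBER,0,.01,.01).ravel()
    print(name,"pt",round(float(x0),1),round(float(y0),1),"ang",round(float(np.degrees(np.arctan2(vy,vx)))%180,2))
reg=(u>255)&(u<410)&(v>140)&(v<300)
brown=reg&(hsv[...,0]<14)&(hsv[...,1]>110)
fit("left",brown,.018,"L",170,270)
fit("near",brown,.018,"B",280,380)
fit("right",brown,.018,"R",235,280)
fit("far",brown,.018,"T",275,310)
st=reg&(hsv[...,2]<105)&(Z>.03)&(Z<.048)&(v<255)&(v>200)
fit("backfar",st,.04,"T",285,365)
fit("backnear",st,.04,"B",285,350)
fit("sideleft",st,.04,"L",222,247)
for n,m in (("mallet",(u>120)&(u<185)&(v>245)&(v<290)&(Z>.05)),("gouge",(u>445)&(u<495)&(v>190)&(v<290)&(Z>.01)),("tin",(u>155)&(u<200)&(v>190)&(v<230)&(Z>.03))):
    print(n,np.round(W[m].min(0),3),np.round(W[m].max(0),3))
k=(Z>.12)&reg; print("knob z",np.round(np.percentile(Z[k],[10,50,90,98]),4))
go([.403,.034,.33],.9)
E
```

```text
left pt 583.8 142.0 ang 1.54
near pt 395.0 -99.1 ang 90.86
right pt 483.5 -217.9 ang 1.39
far pt 778.1 54.5 ang 90.88
backfar pt 621.7 -17.2 ang 91.91
backnear pt 594.1 13.3 ang 90.87
sideleft pt 541.1 -121.9 ang 179.81
mallet [ 0.263 -0.013  0.05 ] [0.471 0.452 1.227]
gouge [ 0.263 -0.473  0.01 ] [ 0.656 -0.013  1.227]
tin [ 0.263 -0.013  0.03 ] [0.64  0.419 1.227]
knob z [0.1358 0.1471 1.2266 1.2266]
total slide (tool) [ 3.688  5.088 -0.895] |mm| 635
total turn [ 0.001  0.    -0.236]
```

Call:
apply_moves --slide '[[0,0,-0.3],[0,0,-0.3],[0,0,-0.3]]' --turn '[[0,0,-0.08],[0,0,-0.08],[0,0,-0.076]]' --jaw '[0,0,0]'

```text
time_s: 0.55
tcp_pos: [0.2243, 0.6364, 0.3314]
eef_rot: [180.0, 0.0, 1.2]
contact_force: [0.1, -0.1, 0.2]
gripper_width: 0.0873
```

```bash
python3 -c "
from h import *
print(r.get_state()['tcp_pos'],r.get_state()['eef_rot']);go([.402,.034,.33],.9)"
```

```text
[0.22431999 0.63640789 0.33138688] [1.79960217e+02 2.31853872e-03 1.15329022e+00]
total slide (tool) [1.655 6.059 0.018] |mm| 628
total turn [0.    0.    0.003]
```

Call:
apply_moves --slide '[[0.2,0.45,0],[0.2,0.45,0],[0.2,0.45,0],[0.2,0.45,0],[0.2,0.45,0],[0.2,0.45,0],[0.2,0.45,0],[0.1,0.45,0]]' --turn '[[0,0,0],[0,0,0],[0,0,0],[0,0,0],[0,0,0],[0,0,0],[0,0,0],[0,0,0]]' --jaw '[0,0,0,0,0,0,0,0]'

```text
time_s: 1.35
tcp_pos: [0.3805, 0.277, 0.3306]
eef_rot: [-180.0, -0.0, 0.9]
contact_force: [0.7, -0.4, 0.0]
gripper_width: 0.0881
```

Call:
apply_moves --slide '[[0.03,0.45,0],[0.03,0.45,0],[0,0.45,0],[0,0.45,0],[0,0.45,0],[0,0.21,0]]' --turn '[[0,0,0],[0,0,0],[0,0,0],[0,0,0],[0,0,0],[0,0,0]]' --jaw '[0,0,0,0,0,0]'

```text
time_s: 1.95
tcp_pos: [0.3888, 0.0303, 0.3309]
eef_rot: [-180.0, -0.1, 0.8]
contact_force: [0.9, 0.0, 0.2]
gripper_width: 0.0878
```

```bash
python3 -c "
from h import *
s=r.get_state();print(s['tcp_pos'],s['eef_rot'],s['joints']);go([.402,.034,.045],.9)"
```

```text
[0.38880589 0.03033055 0.33093948] [-1.79976818e+02 -5.27973561e-02  7.90150508e-01] [ 3.39304041e+01 -1.09935551e+01 -2.27439164e+01  9.65662171e-03
 -7.81927562e+01  5.68577858e+01]
total slide (tool) [ 0.13  -0.034  2.86 ] |mm| 286
total turn [-0.    -0.001 -0.001]
```

Call:
apply_moves --slide '[[0.1,-0.03,0.45],[0,0,0.45],[0,0,0.45],[0,0,0.45],[0,0,0.3],[0,0,0.3]]' --turn '[[0,0,0],[0,0,0],[0,0,0],[0,0,0],[0,0,0],[0,0,0]]' --jaw '[0,0,0,0,0,0]'

```text
time_s: 2.55
tcp_pos: [0.3992, 0.0359, 0.0893]
eef_rot: [180.0, 0.0, 0.9]
contact_force: [-0.7, -0.7, -0.5]
gripper_width: 0.0872
```

```bash
python3 -c "
from h import *
c=cam('side');cv2.imwrite('pics/s1.png',cv2.resize(c['pixels'][160:320,200:440],(780,520)))
s=r.get_state();print(s['tcp_pos'],s['eef_rot'],s['joints']);go([.402,.034,.045],.9)"
```

```text
[0.39679505 0.03488284 0.08553589] [179.8674219    0.32432712   0.79354846] [ 33.74055077   4.42373047 -44.3765669   -0.09820963 -41.54401567
  57.12707329]
total slide (tool) [0.054 0.009 0.405] |mm| 41
total turn [ 0.002  0.004 -0.001]
```

View pics/s1.png

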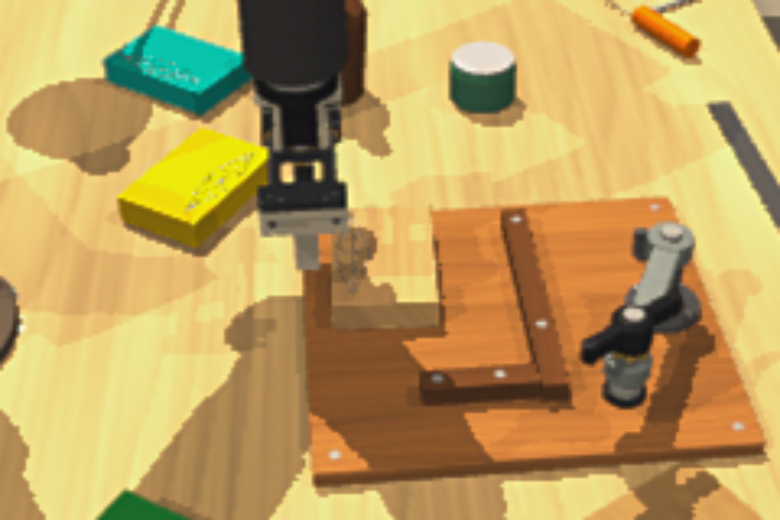

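The fingers (crop px ~(308,250)) hang just short of the blank's near face (~335), clear of everything. I'll lower them and push.

Call:
apply_moves --slide '[[0,0,0.2],[0,0,0.2],[0,0,0],[0.1,0,0],[0.1,0,0],[0.1,0,0],[0.1,0,0]]' --turn '[[0,0,0],[0,0,0],[0,0,0],[0,0,0],[0,0,0],[0,0,0],[0,0,0]]' --jaw '[0,0,0,0,0,0,0]'

```text
time_s: 3.3
tcp_pos: [0.4406, 0.0368, 0.0513]
eef_rot: [-180.0, -0.0, 0.9]
contact_force: [-3.1, 0.5, 2.2]
gripper_width: 0.0878
```

```bash
python3 -c "
from h import *
c=cam('side');cv2.imwrite('pics/s2.png',cv2.resize(c['pixels'][160:320,200:440],(780,520)))
s=r.get_state();print(s['tcp_pos'],s['eef_rot'],s['joints'],s['contact_force'])"
```

```text
[0.44242131 0.03734751 0.05126463] [-1.79966576e+02 -1.13684141e-01  8.90399726e-01] [ 3.04435120e+01  1.18336673e+01 -4.16106774e+01  4.54506115e-02
 -3.64402845e+01  6.04103841e+01] [ 1.15797252 -0.63779153  0.945927  ]
```

View pics/s2.png

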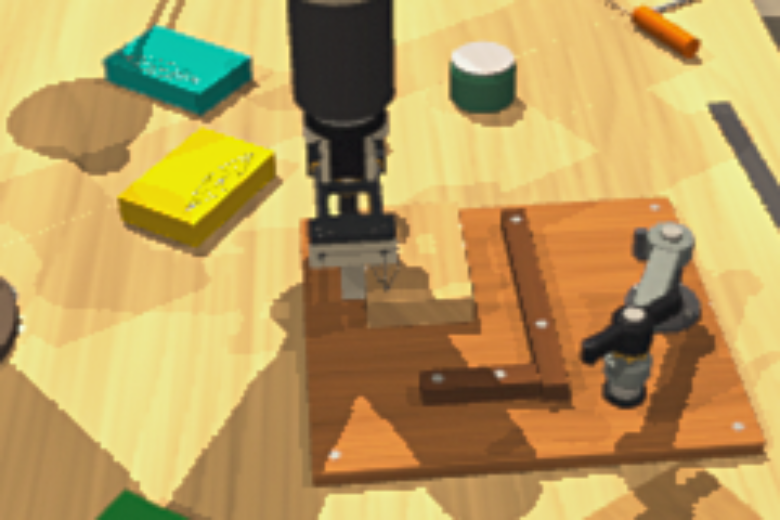

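The two fingers are pushing the blank squarely; its near face is at crop px ~368. I'll go on to the back stop, slowing at the end.

Call:
apply_moves --slide '[[0.1,0,0.05],[0.1,0,0],[0.1,0,0],[0.08,0,0],[0.04,0,0],[0.02,0,0],[0.02,0,0]]' --turn '[[0,0,0],[0,0,0],[0,0,0],[0,0,0],[0,0,0],[0,0,0],[0,0,0]]' --jaw '[0,0,0,0,0,0,0]'

```text
time_s: 4.05
tcp_pos: [0.4851, 0.0373, 0.0455]
eef_rot: [180.0, 0.0, 0.9]
contact_force: [-8.7, 1.8, 5.7]
gripper_width: 0.0876
```

Call:
apply_moves --slide '[[0.02,0,0],[0.02,0,0],[0,0,0]]' --turn '[[0,0,0],[0,0,0],[0,0,0]]' --jaw '[0,0,0]'

```text
time_s: 4.35
tcp_pos: [0.4854, 0.0366, 0.045]
eef_rot: [179.9, 0.4, 0.9]
contact_force: [-15.1, 3.7, 10.6]
gripper_width: 0.0877
```

Force is climbing with no further motion, so the blank is on the back stop. I'll back off, rise, rotate for the side push, and check.

Call:
apply_moves --slide '[[-0.15,0,0],[0,0,-0.45],[0,0,-0.35],[0,-0.4,0],[0,-0.4,0],[0,-0.4,0]]' --turn '[[0,0,0],[0,0,0],[0,0,0],[0,0,0],[0,0,0],[0,0,0]]' --jaw '[0.3,0.5,0.5,0.5,0.5,0.5]'

```text
time_s: 4.95
tcp_pos: [0.4731, 0.1589, 0.1267]
eef_rot: [-179.9, -0.1, 0.8]
contact_force: [0.8, 0.8, -0.2]
gripper_width: 0.0464
```

```bash
cat >> h.py <<'E'
def blank(c=None):
    c=c or cam("top");W=cloud(c);Z=W[...,2];hsv=cv2.cvtColor(c["pixels"],cv2.COLOR_BGR2HSV)
    m=(W[...,0]>.38)&(W[...,0]<.6)&(W[...,1]>-.135)&(W[...,1]<.15)&(Z>.0445)&(Z<.056)&(hsv[...,2]>0)
    for st,k in comps(m,300):
        cs=cv2.findContours(k.astype(np.uint8),cv2.RETR_EXTERNAL,cv2.CHAIN_APPROX_NONE)[0][0].reshape(-1,2)
        q=rect(ray(c,cs,.05)[:,:2]*1000); print("blank",st,np.round(q[0],1),np.round(q[1],1),round(q[2],2))
    return c
E
python3 -c "
from h import *
c=blank();cv2.imwrite('pics/t2.png',c['pixels'])
s=r.get_state();print(s['tcp_pos'],s['eef_rot'],s['joints'],s['gripper_width'])
go([.546,.138,.12],-89)"
```

```text
blank [ 275  212   56   38 1714] [546.7  35.6] [102.7 149.1] 0.87
[0.47431629 0.16359893 0.12679749] [-179.83196716   -0.2469125     0.96336563] [ 4.15304091e+01  1.03448101e+01 -2.99627033e+01  4.33733979e-02
 -4.93956508e+01  4.94051751e+01] 0.04522172191101995
total slide (tool) [0.712 0.268 0.07 ] |mm| 76
total turn [-4.000e-03 -1.000e-03  1.047e+00]
```

View pics/t2.png

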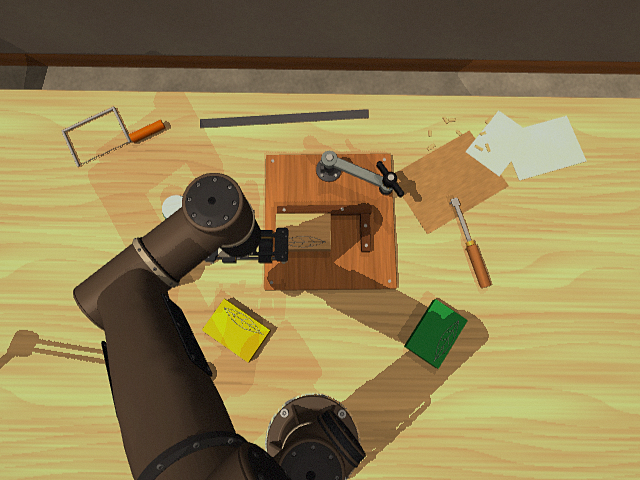

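```bash
python3 -c "
from h import *
c=cam('side');cv2.imwrite('pics/s3.png',c['pixels'])"
```

```text
(no output)
```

View pics/s3.png

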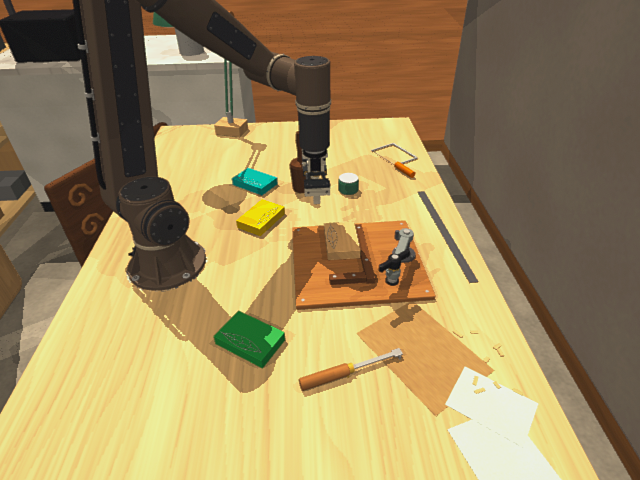

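Side view: the forearm is high, and the mallet (px 298,175) stands behind the gripper. I'll move away from it first, then turn.

Call:
apply_moves --slide '[[0.36,0.13,0],[0.36,0.13,0],[0,0,0],[0,0,0],[0,0,0],[0,0,0],[0,0,0],[0,0,0]]' --turn '[[0,0,0],[0,0,0],[0,0,0.099],[0,0,0.099],[0,0,0.099],[0,0,0.099],[0,0,0.099],[0,0,0.099]]' --jaw '[0.5,0.5,0.5,0.5,0.5,0.5,0.5,0.5]'

```text
time_s: 5.85
tcp_pos: [0.5453, 0.1323, 0.1258]
eef_rot: [-179.9, -0.0, -50.5]
contact_force: [-0.1, -0.4, 0.1]
gripper_width: 0.0438
```

Call:
apply_moves --slide '[[0,0,0],[0,0,0],[0,0,0],[0,0,0],[0,0,0],[0,0,0]]' --turn '[[0,0,0.099],[0,0,0.099],[0,0,0.099],[0,0,0.099],[0,0,0.056],[0,0,0]]' --jaw '[0.5,0.5,0.5,0.5,0.5,0.5]'

```text
time_s: 6.45
tcp_pos: [0.5452, 0.1323, 0.1258]
eef_rot: [-180.0, 0.0, -89.1]
contact_force: [0.3, -0.3, -0.5]
gripper_width: 0.0435
```

```bash
python3 -c "
from h import *
s=r.get_state();print(s['tcp_pos'],s['eef_rot'],s['joints'],s['gripper_width'])
go([.546,.130,.045],-89)"
```

```text
[0.54522573 0.13231951 0.12579409] [-1.79957271e+02  1.89758802e-02 -8.90836126e+01] [ 3.36362629e+01  1.57768421e+01 -2.26170575e+01  9.10525639e-03
 -5.15598945e+01 -3.27255404e+01] 0.043456509302588486
total slide (tool) [ 0.024 -0.007  0.808] |mm| 81
total turn [-0.     0.    -0.001]
```

Call:
apply_moves --slide '[[0,0,0.4],[0,0,0.4],[0,0,0],[0.1,0,0],[0.1,0,0],[0.1,0,0],[0.1,0,0]]' --turn '[[0,0,0],[0,0,0],[0,0,0],[0,0,0],[0,0,0],[0,0,0],[0,0,0]]' --jaw '[0.5,0.5,0.5,0.5,0.5,0.5,0.5]'

```text
time_s: 7.15
tcp_pos: [0.5471, 0.0921, 0.0475]
eef_rot: [-179.8, 0.1, -89.0]
contact_force: [0.2, 3.3, 2.2]
gripper_width: 0.0438
```

Call:
apply_moves --slide '[[0.1,0,0],[0.1,0,0],[0.1,0,0],[0.08,0,0],[0.04,0,0],[0.03,0,0]]' --turn '[[0,0,0],[0,0,0],[0,0,0],[0,0,0],[0,0,0],[0,0,0]]' --jaw '[0.5,0.5,0.5,0.5,0.5,0.5]'

```text
time_s: 7.75
tcp_pos: [0.5464, 0.047, 0.0455]
eef_rot: [180.0, -0.0, -89.0]
contact_force: [-0.5, 4.0, 2.7]
gripper_width: 0.0437
```

Call:
apply_moves --slide '[[0.03,0,0],[0.02,0,0],[0.02,0,0],[0.02,0,0]]' --turn '[[0,0,0],[0,0,0],[0,0,0],[0,0,0]]' --jaw '[0.5,0.5,0.5,0.5]'

```text
time_s: 8.15
tcp_pos: [0.5466, 0.0388, 0.0455]
eef_rot: [-180.0, 0.0, -89.0]
contact_force: [-5.9, 17.9, 4.9]
gripper_width: 0.0442
```

Call:
apply_moves --slide '[[0.02,0,0],[0.01,0,0],[0,0,0]]' --turn '[[0,0,0],[0,0,0],[0,0,0]]' --jaw '[0.5,0.5,0.5]'

```text
time_s: 8.45
tcp_pos: [0.5467, 0.0387, 0.0455]
eef_rot: [-179.9, 0.2, -89.0]
contact_force: [-6.3, 24.4, 3.9]
gripper_width: 0.0439
```

Firm contact with the side stop. I'll back off, rise and look.

Call:
apply_moves --slide '[[-0.2,0,0],[0,0,-0.45],[0,0,-0.45],[-0.3,0,-0.4],[-0.3,0,-0.2],[0,0,0]]' --turn '[[0,0,0],[0,0,0],[0,0,0],[0,0,0],[0,0,0],[0,0,0]]' --jaw '[0.5,0.5,0.5,0.2,0,0]'

```text
time_s: 9.05
tcp_pos: [0.5469, 0.118, 0.1991]
eef_rot: [-179.7, 0.1, -88.9]
contact_force: [0.5, -1.2, -0.1]
gripper_width: 0.0622
```

```bash
python3 -c "
from h import *
c=blank();cv2.imwrite('pics/t3.png',cv2.resize(c['pixels'][140:300,255:415],(600,600),interpolation=cv2.INTER_CUBIC))
s=r.get_state();print(s['tcp_pos'],s['eef_rot'],s['joints'],s['gripper_width'])
c=cam('wrist');cv2.imwrite('pics/w3.png',c['pixels'])"
```

```text
blank [ 306  214   57   37 1967] [543.8 -49.2] [ 99.8 151. ] 0.87
[0.54559692 0.11659999 0.19687159] [-1.79889799e+02  5.25794489e-02 -8.89176085e+01] [ 3.21787828e+01  1.14286013e+01 -1.79737857e+01  1.36678175e-02
 -6.04760921e+01 -3.11031647e+01] 0.06645766782476473
```

View pics/t3.png

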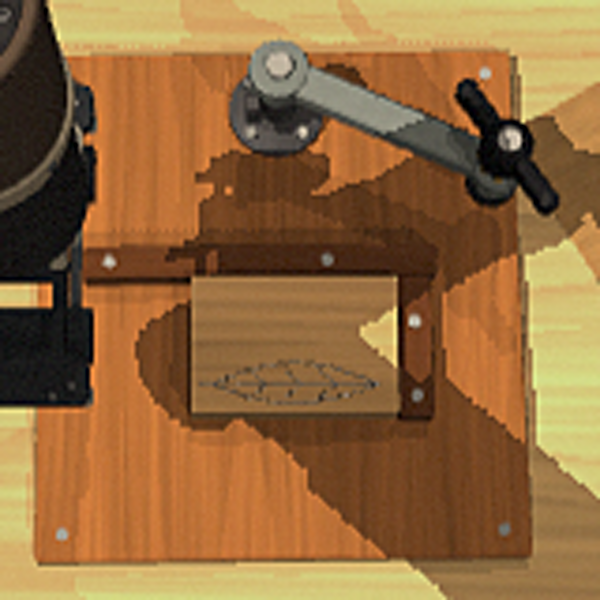

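View pics/w3.png

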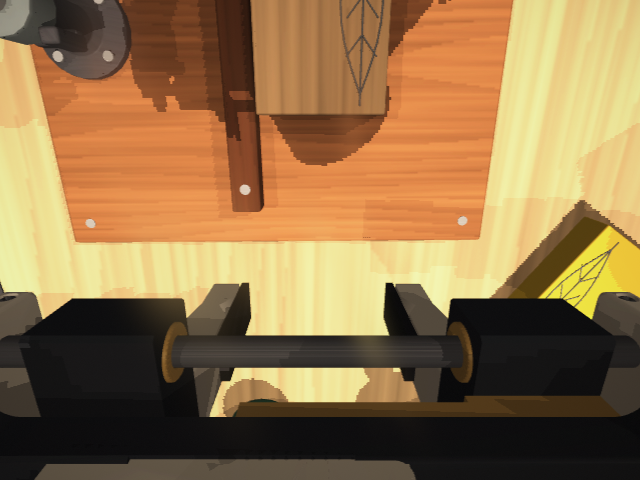

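Both views show the blank snug in the corner (px ~(296,345) in the crop), but the measured x is 3 mm lower than before. I'll give it a gentle confirming nudge towards the back stop.

Call:
apply_moves --slide '[[0.2,0.3,0],[0.2,0.3,0],[0.3,0.2,0],[0,0,0],[0,0,0],[0,0,0],[0,0,0],[0,0,0]]' --turn '[[0,0,0],[0,0,0],[0,0,0],[0,0,-0.099],[0,0,-0.099],[0,0,-0.099],[0,0,-0.099],[0,0,-0.099]]' --jaw '[0,0,0,0,0,0,0,0]'

```text
time_s: 9.95
tcp_pos: [0.4653, 0.0427, 0.1941]
eef_rot: [179.8, 0.1, -46.2]
contact_force: [0.6, -0.0, 0.0]
gripper_width: 0.0878
```

Call:
apply_moves --slide '[[0,0,0],[0,0,0],[0,0,0],[0,0,0],[0,0,0],[0,0,0]]' --turn '[[0,0,-0.099],[0,0,-0.099],[0,0,-0.099],[0,0,-0.099],[0,0,-0.099],[0,0,-0.055]]' --jaw '[0,0,0,0,0,0]'

```text
time_s: 10.55
tcp_pos: [0.4653, 0.0427, 0.194]
eef_rot: [179.9, 0.2, 1.0]
contact_force: [-0.4, 0.4, 0.5]
gripper_width: 0.0878
```

```bash
python3 -c "
from h import *
s=r.get_state();print(s['tcp_pos'],s['eef_rot'],s['joints'],s['gripper_width'])
blank();go([.465,-.048,.045],.9)"
```

```text
[0.46533625 0.04271924 0.1940037 ] [179.91141264   0.18617303   1.04846142] [ 2.94691309e+01  3.02401805e+00 -2.83678944e+01 -1.25035901e-02
 -5.88139854e+01  6.15859682e+01] 0.08777996426068996
blank [ 316  213   46   38 1011] [545.6 -61.5] [121.8 101.8] 89.79
total slide (tool) [-0.018  0.905  1.492] |mm| 174
total turn [0.001 0.002 0.004]
```

Call:
apply_moves --slide '[[-0.03,0.45,0],[0,0.45,0],[0,0,0.45],[0,0,0.45],[0,0,0.4],[0,0,0.18],[0,0,0],[0.12,0,0]]' --turn '[[0,0,0],[0,0,0],[0,0,0],[0,0,0],[0,0,0],[0,0,0],[0,0,0],[0,0,0]]' --jaw '[0,0,0,0,0,0,0,0]'

```text
time_s: 11.4
tcp_pos: [0.4753, -0.0466, 0.0472]
eef_rot: [179.9, 0.2, 0.7]
contact_force: [-0.2, -0.1, -0.3]
gripper_width: 0.0876
```

Call:
apply_moves --slide '[[0.05,0,0],[0.03,0,0],[0.03,0,0],[0.02,0,0],[0,0,0]]' --turn '[[0,0,0],[0,0,0],[0,0,0],[0,0,0],[0,0,0]]' --jaw '[0,0,0,0,0]'

```text
time_s: 11.9
tcp_pos: [0.4872, -0.046, 0.0477]
eef_rot: [180.0, 0.2, 0.8]
contact_force: [-8.1, 1.8, 5.7]
gripper_width: 0.0875
```

Contact at the expected position with 8 N: flush. Now retreat and line up for the swing.

Call:
apply_moves --slide '[[-0.2,0,0],[0,0,-0.45],[0,0,-0.45],[0,0,-0.45],[0.1,0,-0.45],[0.45,0.1,0],[0.45,0.1,0],[0.45,0.1,0]]' --turn '[[0,0,0],[0,0,0],[0,0,-0.08],[0,0,0.0],[0,0,0],[0,0,0],[0,0,0],[0,0,0]]' --jaw '[0,0,0,0,0,0,0,0]'

```text
time_s: 12.7
tcp_pos: [0.6195, -0.0564, 0.2298]
eef_rot: [-180.0, -0.2, 7.7]
contact_force: [0.7, 0.6, -0.1]
gripper_width: 0.0877
```

```bash
python3 -c "
from h import *
s=r.get_state();print(s['tcp_pos'],s['eef_rot'],s['joints'])
c=cam('wrist');o=-c['R'].T@c['t'];R=Ro.from_euler('xyz',s['eef_rot'],degrees=True);print('cam in tool',R.inv().apply(o-s['tcp_pos']))
cv2.imwrite('pics/w4.png',c['pixels'])
go([.702,-.097,.2],64.8)"
```

```text
[ 0.61947462 -0.05636673  0.22979145] [-179.97610936   -0.22587527    7.66898084] [ 1.27580158e+01  1.58789749e+01 -7.45156306e+00 -4.10245992e-03
 -6.64423580e+01  8.49126443e+01]
cam in tool [ 8.47403799e-02  7.41099827e-05 -1.44289005e-01]
total slide (tool) [0.706 0.499 0.275] |mm| 91
total turn [ 0.002 -0.001 -0.664]
```

View pics/w4.png

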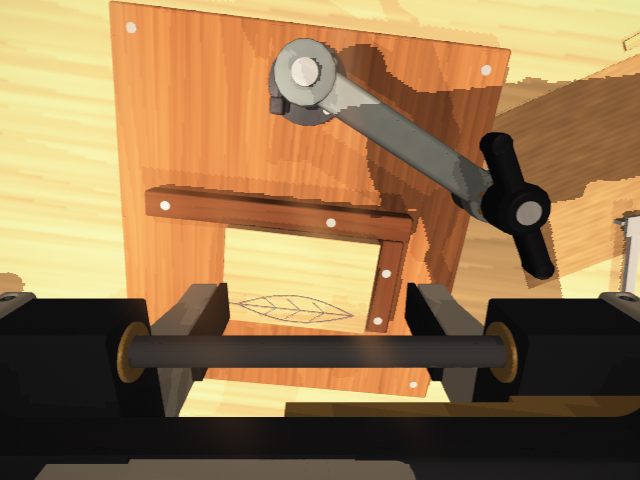

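The wrist view shows the blank flush against both stops, the pivot cap at (305,71) and the hub cap at (528,212). I'll measure from these.

```bash
python3 -c "
from h import *
c=cam('wrist');W=cloud(c)
print(W[71,305],W[212,528],W[72,290],W[120,380])
p=ray(c,[305,71],W[71,305][2])[0];k=ray(c,[528,212],W[212,528][2])[0];d=(k-p)[:2]
print(p,k,np.linalg.norm(d),np.degrees(np.arctan2(-d[1],-d[0])))
u=d/np.linalg.norm(d)
bm=p[:2]+.07*u;print(bm)
go([bm[0],bm[1],.2],np.degrees(np.arctan2(-d[1],-d[0])))"
```

```text
[ 0.73921364 -0.03376169  0.11135028] [ 0.67220366 -0.18672829  0.15101519] [ 0.73777236 -0.02351236  0.10662662] [ 0.71551318 -0.09034177  0.10506247]
[ 0.73921364 -0.03376169  0.11135028] [ 0.67220366 -0.18672829  0.15101519] 0.16700035504894023 66.3432466241595
[ 0.71112568 -0.09787929]
total slide (tool) [0.832 0.526 0.265] |mm| 102
total turn [ 0.     0.    -0.683]
```

Call:
apply_moves --slide '[[0.26,0.17,0],[0.26,0.17,0],[0.26,0.17,0],[0,0,0],[0,0,0],[0,0,0],[0,0,0],[0,0,0]]' --turn '[[0,0,0],[0,0,0],[0,0,0],[0,0,-0.099],[0,0,-0.099],[0,0,-0.099],[0,0,-0.099],[0,0,-0.099]]' --jaw '[0,0,0,0,0,0,0,0]'

```text
time_s: 13.6
tcp_pos: [0.7015, -0.0964, 0.2285]
eef_rot: [180.0, -0.1, 50.5]
contact_force: [0.2, -0.6, 0.0]
gripper_width: 0.0873
```

Call:
apply_moves --slide '[[0,0,0],[0,0,0],[0,0,0]]' --turn '[[0,0,-0.099],[0,0,-0.085],[0,0,0]]' --jaw '[0,0,0]'

```text
time_s: 13.9
tcp_pos: [0.7015, -0.0964, 0.2285]
eef_rot: [179.9, -0.0, 66.1]
contact_force: [0.5, -0.9, 0.6]
gripper_width: 0.0881
```

```bash
python3 -c "
from h import *
s=r.get_state();print(s['tcp_pos'],s['eef_rot'],s['joints'])
c=cam('wrist');cv2.imwrite('pics/w5.png',c['pixels']);c=cam('side');cv2.imwrite('pics/s5.png',c['pixels'])
go([.706,-.097,.104],65.5)"
```

```text
[ 0.70154046 -0.09642531  0.2285202 ] [ 1.79942325e+02 -3.68267858e-02  6.61106850e+01] [ 7.88831439e+00  2.39923160e+01  4.34739770e+00 -9.91695070e-04
 -7.02866588e+01  1.48222686e+02]
total slide (tool) [0.012 0.042 1.243] |mm| 124
total turn [ 0.001 -0.     0.003]
```

View pics/w5.png

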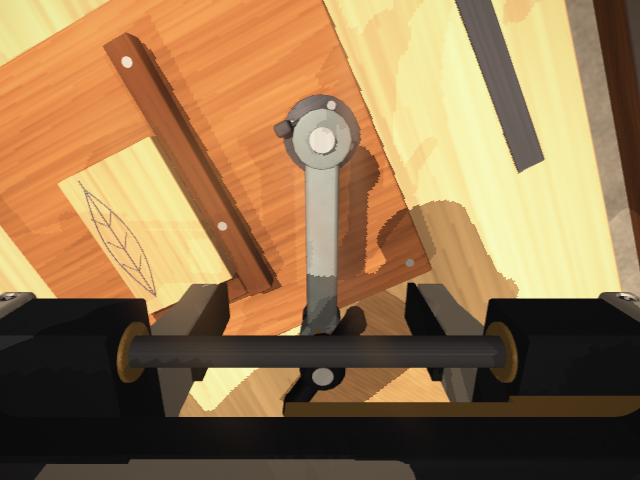

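View pics/s5.png

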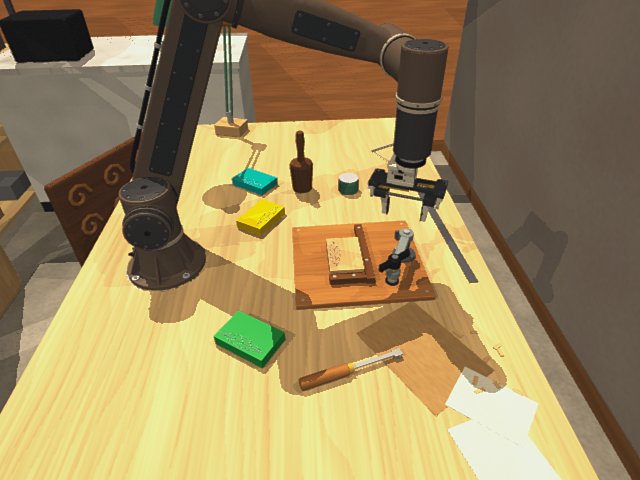

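Beam at px 321, centred between the fingers (228–408). I'll descend astride it.

Call:
apply_moves --slide '[[0.01,0.03,0.4],[0,0,0.4],[0,0,0.4],[0,0,0.04],[0,0,0],[0,0,0]]' --turn '[[0,0,0],[0,0,0],[0,0,0],[0,0,0],[0,0,0],[0,0,0]]' --jaw '[0,0,0,0.5,0.55,0.55]'

```text
time_s: 14.6
tcp_pos: [0.7063, -0.0968, 0.1062]
eef_rot: [179.8, -0.1, 66.0]
contact_force: [0.8, 0.1, 0.4]
gripper_width: 0.0692
```

Call:
apply_moves --slide '[[0,-0.06,0],[0.007,-0.098,0],[0.007,-0.098,0]]' --turn '[[0,0,0],[0,0,0.094],[0,0,0.094]]' --jaw '[0.55,0.55,0.55]'

```text
time_s: 14.9
tcp_pos: [0.6852, -0.0845, 0.1061]
eef_rot: [179.7, -0.2, 49.5]
contact_force: [6.2, -4.5, -3.2]
gripper_width: 0.0449
```

```bash
python3 -c "
from h import *
s=r.get_state();print(s['tcp_pos'],s['eef_rot'],s['contact_force'],s['moment'])
c=cam('wrist');cv2.imwrite('pics/w6.png',c['pixels'])"
```

```text
[ 0.68517008 -0.08452902  0.1060992 ] [179.66305971  -0.23041737  49.53313757] [ 6.21456964 -4.54467548 -3.15173947] [-1.39314869 -2.22104266  0.03458845]
```

View pics/w6.png

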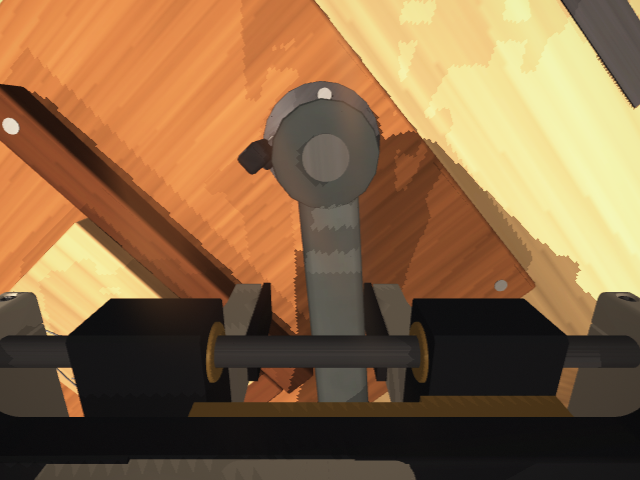

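The right finger bears on the beam at about 8 N, as expected. I'll follow the arc.

Call:
apply_moves --slide '[[0.007,-0.098,0],[0.007,-0.098,0],[0.007,-0.098,0],[0.007,-0.098,0]]' --turn '[[0,0,0.094],[0,0,0.094],[0,0,0.094],[0,0,0.094]]' --jaw '[0.55,0.55,0.55,0.55]'

```text
time_s: 15.35
tcp_pos: [0.6637, -0.0516, 0.1063]
eef_rot: [179.9, -0.4, 17.4]
contact_force: [5.8, -4.7, -1.6]
gripper_width: 0.04
```

Call:
apply_moves --slide '[[0.007,-0.098,0],[0.006,-0.08,0],[0,0,0]]' --turn '[[0,0,0.094],[0,0,0.075],[0,0,0]]' --jaw '[0.55,0.55,0.55]'

```text
time_s: 15.65
tcp_pos: [0.659, -0.0332, 0.1057]
eef_rot: [-180.0, -0.2, 3.1]
contact_force: [-0.3, -0.2, -0.4]
gripper_width: 0.0395
```

```bash
python3 -c "
from h import *
s=r.get_state();print(s['tcp_pos'],s['eef_rot'],s['contact_force'],s['moment'],s['gripper_width'])
c=cam('wrist');cv2.imwrite('pics/w7.png',c['pixels'])"
```

```text
[ 0.65900265 -0.03320625  0.10568074] [-179.97607494   -0.18487137    3.05926824] [-0.26089605 -0.17894108 -0.40729813] [-0.02017155  0.0222583  -0.01283518] 0.03947382402712625
```

View pics/w7.png

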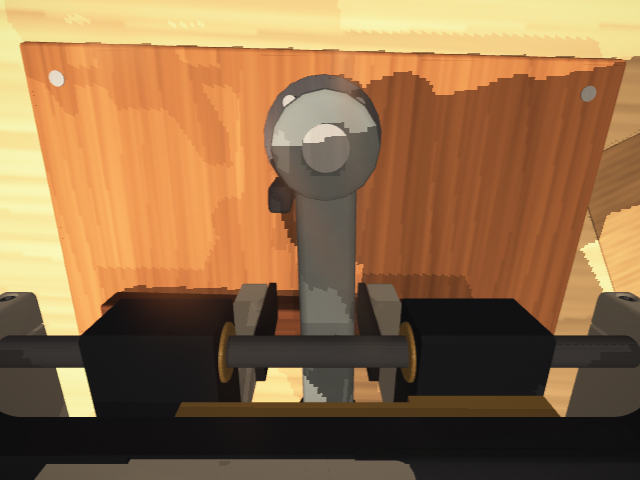

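Nearly home; the stop lug is at px (280,195) beside the beam. I'll press on gently until the force climbs.

Call:
apply_moves --slide '[[0,-0.05,0],[0,-0.04,0],[0,0,0]]' --turn '[[0,0,0.015],[0,0,0.01],[0,0,0]]' --jaw '[0.55,0.55,0.55]'

```text
time_s: 16.0
tcp_pos: [0.6577, -0.0276, 0.1046]
eef_rot: [179.8, 0.0, 1.1]
contact_force: [2.2, -12.4, 0.3]
gripper_width: 0.0394
```

Call:
apply_moves --slide '[[0,-0.03,0],[0,-0.02,0],[0,0,0]]' --turn '[[0,0,0],[0,0,0],[0,0,0]]' --jaw '[0.55,0.55,0.55]'

```text
time_s: 16.3
tcp_pos: [0.6576, -0.0272, 0.1045]
eef_rot: [179.5, 0.1, 1.1]
contact_force: [5.9, -32.3, -3.1]
gripper_width: 0.0395
```

Hard stop: 32 N and no motion. I'll back off, rise and check from above.

Call:
apply_moves --slide '[[0,0.09,0],[0,0,-0.3],[0,0,-0.45],[0,0,-0.45],[0,-0.4,0],[0,-0.4,0],[0,-0.4,0],[0,-0.4,0]]' --turn '[[0,0,0],[0,0,0],[0,0,0],[0,0,0],[0,0,0],[0,0,0],[0,0,0],[0,0,0]]' --jaw '[0.5,0.5,0.5,0.5,0.4,0.4,0.4,0.4]'

```text
time_s: 17.1
tcp_pos: [0.6549, 0.1323, 0.2244]
eef_rot: [-179.9, -0.0, 1.1]
contact_force: [0.2, 0.3, -0.6]
gripper_width: 0.0528
```

```bash
python3 -c "
from h import *
s=r.get_state();print(s['tcp_pos'],s['eef_rot'],s['joints'],s['gripper_width'])
c=cam('top');W=cloud(c);cv2.imwrite('pics/t8.png',cv2.resize(c['pixels'][140:300,255:415],(600,600),interpolation=cv2.INTER_CUBIC))
m=(W[...,2]>.12)&(W[...,2]<.16)&(W[...,0]>.48)&(W[...,0]<.65)&(W[...,1]>-.11)&(W[...,1]<.04)
for st,k in comps(m,100):
    cs=cv2.findContours(k.astype(np.uint8),cv2.RETR_EXTERNAL,cv2.CHAIN_APPROX_NONE)[0][0].reshape(-1,2)
    print(st,rect(ray(c,cs,.148)[:,:2]*1000))
c=cam('wrist');cv2.imwrite('pics/w8.png',c['pixels'])
"
```

```text
[0.65486131 0.13229067 0.22438132] [-1.79941151e+02 -2.29957749e-02  1.06182952e+00] [ 2.80805652e+01  2.04386085e+01 -1.60100217e+00 -4.53041523e-02
 -6.79131756e+01  6.29982937e+01] 0.05278740536388043
[318 198  25  38 345] ((559.3499755859375, -37.163055419921875), (35.72575759887695, 106.95724487304688), 46.82489776611328)
```

View pics/t8.png

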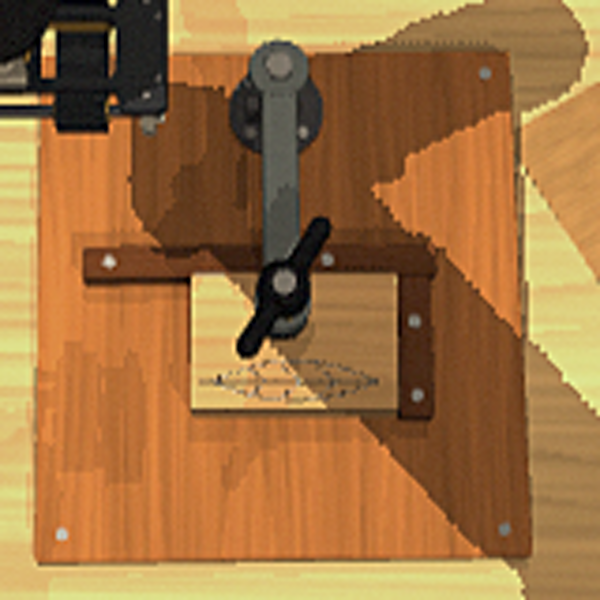

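View pics/w8.png

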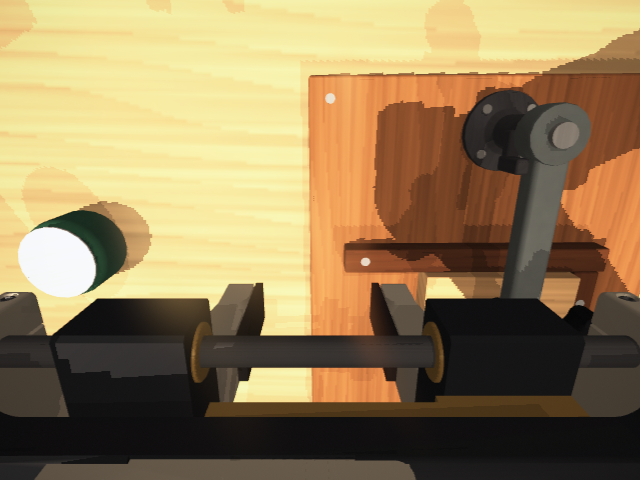

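The top view shows the arm home (beam along −x) over the blank, which is still in the corner. The knob centre measures about (560,−37), with the wings at about −43°. I'll go above it with the jaw at 66 mm and turn so the fingers sit just counter-clockwise of the wings.

Call:
apply_moves --slide '[[-0.235,0.42,0],[-0.235,0.42,0],[-0.235,0.42,0],[-0.235,0.42,0],[0,0,0],[0,0,0],[0,0,0],[0,0,0]]' --turn '[[0,0,0],[0,0,0],[0,0,0],[0,0,0],[0,0,-0.099],[0,0,-0.099],[0,0,-0.099],[0,0,-0.099]]' --jaw '[0.25,0.25,0.25,0.25,0.25,0.25,0.25,0.25]'

```text
time_s: 18.0
tcp_pos: [0.5635, -0.039, 0.2241]
eef_rot: [-180.0, -0.0, 35.4]
contact_force: [0.7, 0.3, -0.5]
gripper_width: 0.066
```

Call:
apply_moves --slide '[[0,0,0],[0,0,0],[0,0,0],[0,0,0],[0,0,0],[0,0,0],[0,0,0],[0,0,0]]' --turn '[[0,0,-0.099],[0,0,-0.099],[0,0,-0.099],[0,0,-0.099],[0,0,-0.099],[0,0,-0.099],[0,0,-0.045],[0,0,0]]' --jaw '[0.25,0.25,0.25,0.25,0.25,0.25,0.25,0.25]'

```text
time_s: 18.8
tcp_pos: [0.5636, -0.0387, 0.224]
eef_rot: [180.0, -0.0, 90.0]
contact_force: [-0.3, 0.3, 0.1]
gripper_width: 0.0658
```

```bash
python3 -c "
from h import *
s=r.get_state();print(s['tcp_pos'],s['eef_rot'],s['joints'],s['gripper_width'])
c=cam('wrist');cv2.imwrite('pics/w9.png',c['pixels'])
c=cam('side');cv2.imwrite('pics/s9.png',cv2.resize(c['pixels'][160:320,280:520],(780,520)))
go([.561,-.037,.144],90)
"
```

```text
[ 0.56359331 -0.038741    0.22397245] [ 1.79985133e+02 -3.17941037e-02  9.00097369e+01] [ 1.58968880e+01  1.09016105e+01 -1.48528078e+01 -2.94393193e-02
 -6.42225818e+01  1.64125642e+02] 0.06581182142833727
total slide (tool) [ 0.016 -0.028  0.799] |mm| 80
total turn [ 0.    -0.    -0.003]
```

View pics/w9.png

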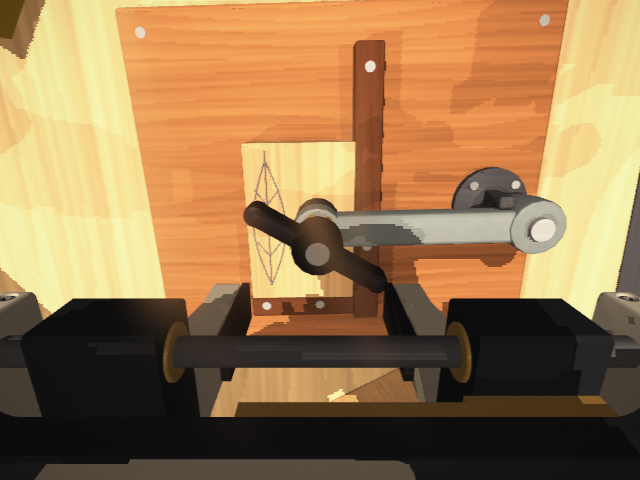

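View pics/s9.png

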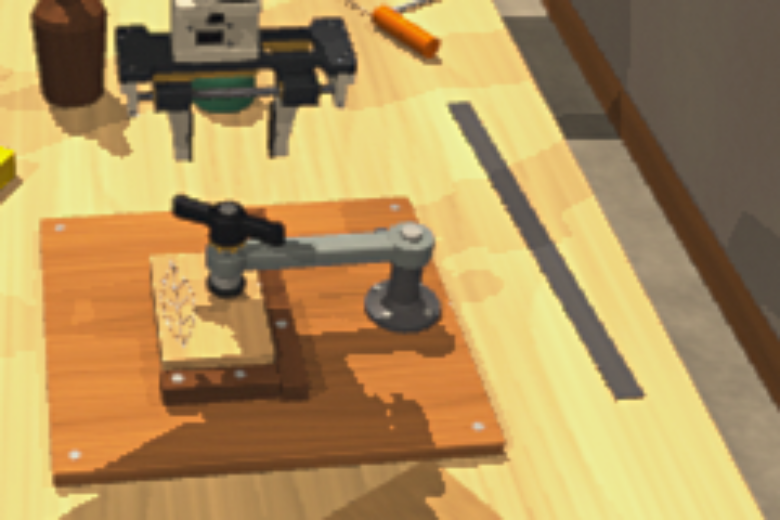

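```bash
python3 -c "
from h import *
c=cam('wrist');a,b,k=ray(c,[[255,213],[375,281],[317,254]],.149);d=b-a;print(a,b,k,np.linalg.norm(d),np.degrees(np.arctan2(d[1],d[0])),(a+b)/2)"
```

```text
[ 0.52449713 -0.00967307  0.149     ] [ 0.60278659 -0.05720125  0.149     ] [ 0.56370105 -0.03758583  0.149     ] 0.09158693356965092 -31.261215311305616 [ 0.56364186 -0.03343716  0.149     ]
```

Wing ends in both pictures give −31° rather than −43° (the fitted rectangle was biased by the hub). I'll open wider and turn 5° more before descending.

Call:
apply_moves --slide '[[0.01,0,0],[0,0,0],[0,0,0],[0,0,0.3],[0,0,0.2]]' --turn '[[0,0,-0.06],[0,0,0],[0,0,0],[0,0,0],[0,0,0]]' --jaw '[0.02,0.02,0.02,0.02,0.02]'

```text
time_s: 19.45
tcp_pos: [0.5636, -0.0374, 0.1726]
eef_rot: [180.0, -0.0, 94.8]
contact_force: [0.2, 0.0, -0.4]
gripper_width: 0.0859
```

```bash
python3 -c "
from h import *
s=r.get_state();print(s['tcp_pos'],s['eef_rot'],s['joints'],s['gripper_width'])
c=cam('wrist');cv2.imwrite('pics/w10.png',c['pixels'])
"
```

```text
[ 0.56364791 -0.03740559  0.17264142] [ 1.79989880e+02 -2.88137012e-02  9.48248304e+01] [ 1.60338427e+01  1.33799317e+01 -1.88578912e+01 -3.10948603e-02
 -5.77466527e+01  1.68807576e+02] 0.08588154535833094
```

View pics/w10.png

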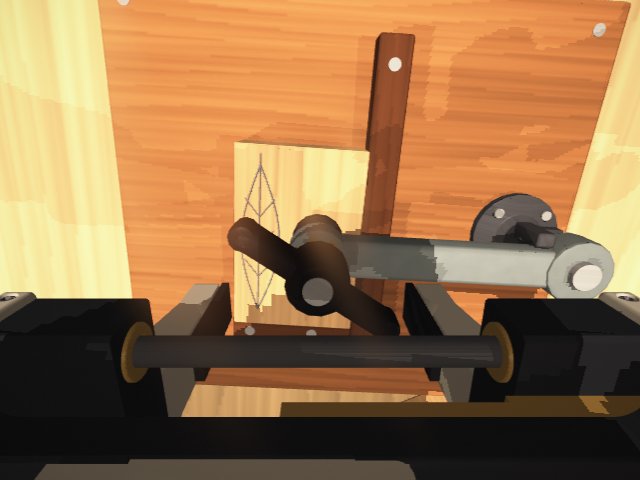

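The knob is centred (hub px 318) and the wings clear the finger line. I'll descend carefully.

Call:
apply_moves --slide '[[0,0,0.1],[0,0,0.06],[0,0,0]]' --turn '[[0,0,0],[0,0,0],[0,0,0]]' --jaw '[0.02,0.02,0.02]'

```text
time_s: 19.8
tcp_pos: [0.5639, -0.0375, 0.1573]
eef_rot: [-180.0, 0.0, 94.9]
contact_force: [0.9, 0.1, -0.5]
gripper_width: 0.0856
```

Call:
apply_moves --slide '[[0,0,0.06],[0,0,0.05],[0,0,0]]' --turn '[[0,0,0],[0,0,0],[0,0,0]]' --jaw '[0.02,0.02,0.02]'

```text
time_s: 20.1
tcp_pos: [0.5636, -0.0375, 0.146]
eef_rot: [-180.0, -0.0, 95.0]
contact_force: [0.1, -0.3, 0.0]
gripper_width: 0.0859
```

```bash
python3 -c "
from h import *
s=r.get_state();print(s['tcp_pos'],s['contact_force'],s['moment'])
c=cam('side');cv2.imwrite('pics/s10.png',cv2.resize(c['pixels'][160:320,280:520],(780,520)))
"
```

```text
[ 0.56359539 -0.03750413  0.14603711] [ 0.13703836 -0.26156869  0.04423429] [-0.0500743  -0.11131675  0.01547567]
```

View pics/s10.png

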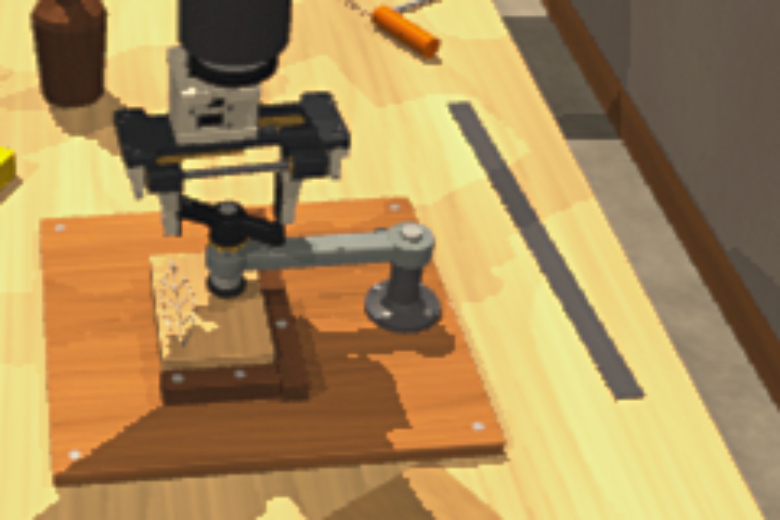

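The fingers are beside the wings and no force shows. I'll wind clockwise.

Call:
apply_moves --slide '[[0,0,0],[0,0,0.003],[0,0,0.003],[0,0,0.003],[0,0,0.003],[0,0,0.003]]' --turn '[[0,0,0.099],[0,0,0.099],[0,0,0.099],[0,0,0.099],[0,0,0.099],[0,0,0.099]]' --jaw '[0.05,0.1,0.15,0.2,0.2,0.2]'

```text
time_s: 20.75
tcp_pos: [0.5641, -0.0374, 0.1454]
eef_rot: [180.0, -0.0, 43.6]
contact_force: [0.3, 0.7, 0.7]
gripper_width: 0.07
```

```bash
python3 -c "
from h import *
s=r.get_state();print(s['tcp_pos'],s['eef_rot'],s['contact_force'],s['moment'])
c=cam('wrist');cv2.imwrite('pics/w11.png',c['pixels'])
"
```

```text
[ 0.56411239 -0.03742983  0.14539237] [ 1.79982835e+02 -1.97981212e-02  4.35857299e+01] [0.32007368 0.70918642 0.7377694 ] [-0.08103211 -0.08765726  0.02600158]
```

View pics/w11.png

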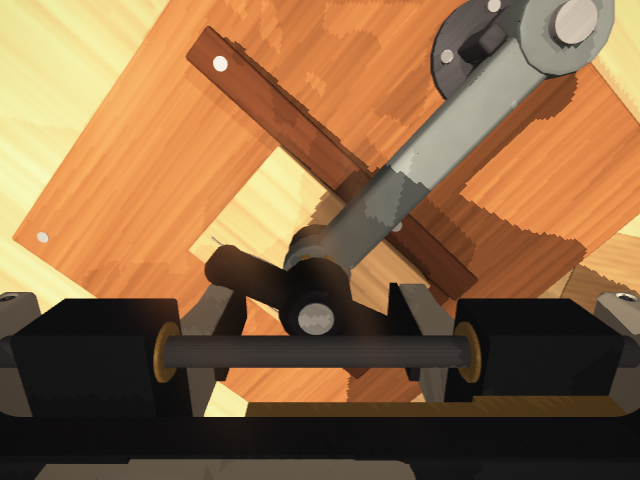

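The wings are in contact with the fingers and turning (hub px 316, beam still home). I'll keep winding; the foot shouldn't touch on this stroke.

Call:
apply_moves --slide '[[0,0,0.003],[0,0,0.003],[0,0,0.003],[0,0,0.003],[0,0,0.003],[0,0,0.003],[0,0,0.003],[0,0,0.003]]' --turn '[[0,0,0.099],[0,0,0.099],[0,0,0.099],[0,0,0.099],[0,0,0.099],[0,0,0.099],[0,0,0.099],[0,0,0.099]]' --jaw '[0.2,0.2,0.2,0.2,0.2,0.2,0.2,0.2]'

```text
time_s: 21.6
tcp_pos: [0.5639, -0.0374, 0.1429]
eef_rot: [-180.0, -0.0, -24.3]
contact_force: [-0.8, -0.7, 0.6]
gripper_width: 0.0701
```

Call:
apply_moves --slide '[[0,0,0.003],[0,0,0.003],[0,0,0.003],[0,0,0.003],[0,0,0.003],[0,0,0.003],[0,0,0.003],[0,0,0.003]]' --turn '[[0,0,0.099],[0,0,0.099],[0,0,0.099],[0,0,0.099],[0,0,0.099],[0,0,0.099],[0,0,0.099],[0,0,0.099]]' --jaw '[0.2,0.2,0.2,0.2,0.2,0.2,0.2,0.2]'

```text
time_s: 22.4
tcp_pos: [0.564, -0.0373, 0.1405]
eef_rot: [-180.0, 0.0, -92.4]
contact_force: [0.1, 2.0, 0.8]
gripper_width: 0.07
```

```bash
python3 -c "
from h import *
s=r.get_state();print(s['tcp_pos'],s['eef_rot'],s['contact_force'],s['moment'],s['joints'])
c=cam('side');cv2.imwrite('pics/s11.png',cv2.resize(c['pixels'][160:320,280:520],(780,520)))
"
```

```text
[ 0.56395291 -0.03733543  0.14053319] [-1.79989301e+02  9.49630893e-03 -9.23595050e+01] [0.06409875 2.01949039 0.7876835 ] [0.4283647  0.19455146 0.04215432] [ 1.60461826e+01  1.52372593e+01 -2.10935519e+01 -6.99281257e-03
 -5.36560393e+01 -1.84015450e+01]
```

View pics/s11.png

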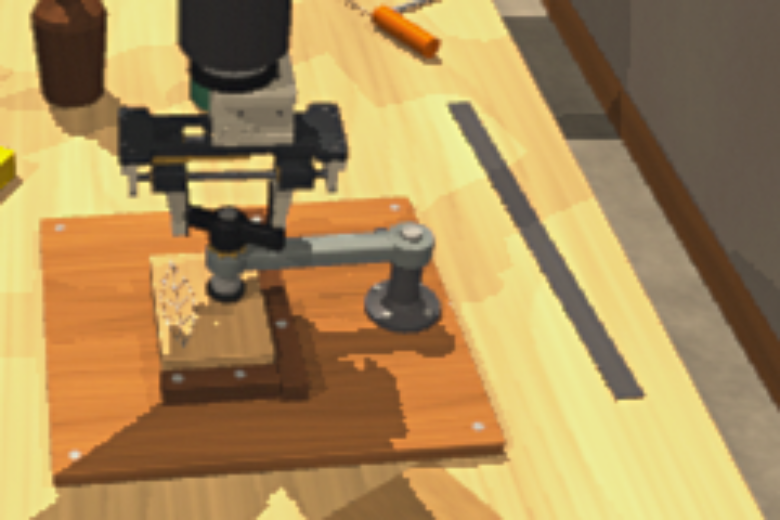

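The knob has turned half a turn and sunk, and the fingers still straddle it. Continuing.

Call:
apply_moves --slide '[[0,0,0.003],[0,0,0.003],[0,0,0.003],[0,0,0.003],[0,0,0.003],[0,0,0.003],[0,0,0.003],[0,0,0.003]]' --turn '[[0,0,0.099],[0,0,0.099],[0,0,0.099],[0,0,0.099],[0,0,0.099],[0,0,0.099],[0,0,0.099],[0,0,0.099]]' --jaw '[0.2,0.2,0.2,0.2,0.2,0.2,0.2,0.2]'

```text
time_s: 23.25
tcp_pos: [0.5641, -0.0374, 0.1382]
eef_rot: [-180.0, 0.0, -160.3]
contact_force: [-0.2, 0.7, 0.4]
gripper_width: 0.07
```

Call:
apply_moves --slide '[[0,0,0.003],[0,0,0.003],[0,0,0.003],[0,0,0.003],[0,0,0.003],[0,0,0.003],[0,0,0.003],[0,0,0.003]]' --turn '[[0,0,0.099],[0,0,0.099],[0,0,0.099],[0,0,0.099],[0,0,0.099],[0,0,0.099],[0,0,0.099],[0,0,0.099]]' --jaw '[0.2,0.2,0.2,0.2,0.2,0.2,0.2,0.2]'

```text
time_s: 24.05
tcp_pos: [0.564, -0.0374, 0.1358]
eef_rot: [180.0, 0.0, 131.7]
contact_force: [-1.4, 0.2, 0.9]
gripper_width: 0.0698
```

```bash
python3 -c "
from h import *
s=r.get_state();print(s['tcp_pos'],s['eef_rot'],s['contact_force'],s['moment'],s['joints'])
c=cam('side');cv2.imwrite('pics/s12.png',cv2.resize(c['pixels'][160:320,280:520],(780,520)))
c=cam('wrist');cv2.imwrite('pics/w12.png',c['pixels'])
"
```

```text
[ 0.56404349 -0.03736725  0.13576586] [1.79979458e+02 8.10064155e-03 1.31656780e+02] [-1.43183976  0.18911593  0.90313643] [0.35842503 0.11567797 0.00973057] [ 1.60429675e+01  1.55306585e+01 -2.14106241e+01 -1.97241700e-03
 -5.30366918e+01 -1.54385001e+02]
```

View pics/s12.png

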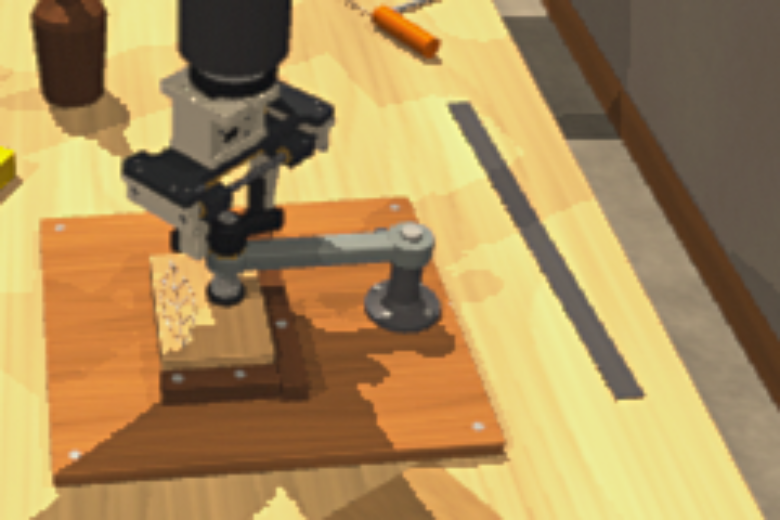

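View pics/w12.png

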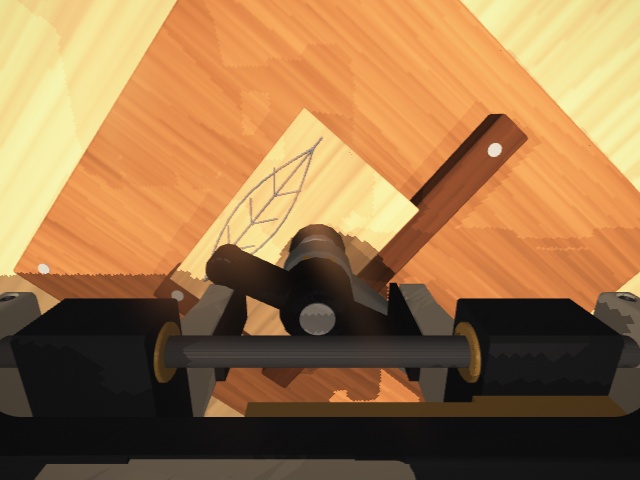

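Same relation after about 313° of knob turn. j6 is near its limit, so I'll unload, lift clear, turn back ~195° and re-engage on the other wing sides.

Call:
apply_moves --slide '[[0,0,0],[0,0,-0.2],[0,0,-0.2],[0,0,0],[0,0,0],[0,0,0],[0,0,0],[0,0,0]]' --turn '[[0,0,-0.06],[0,0,0],[0,0,0],[0,0,-0.099],[0,0,-0.099],[0,0,-0.099],[0,0,-0.099],[0,0,-0.099]]' --jaw '[0.2,0.2,0.2,0.2,0.2,0.2,0.2,0.2]'

```text
time_s: 24.95
tcp_pos: [0.564, -0.0375, 0.1756]
eef_rot: [-180.0, 0.0, -179.8]
contact_force: [0.1, -0.1, 0.7]
gripper_width: 0.0705
```

Call:
apply_moves --slide '[[0,0,0],[0,0,0],[0,0,0],[0,0,0],[0,0,0],[0,0,0],[0,0,0],[0,0,0]]' --turn '[[0,0,-0.099],[0,0,-0.099],[0,0,-0.099],[0,0,-0.099],[0,0,-0.099],[0,0,-0.099],[0,0,-0.099],[0,0,-0.099]]' --jaw '[0.2,0.2,0.2,0.2,0.2,0.2,0.2,0.2]'

```text
time_s: 25.75
tcp_pos: [0.564, -0.0375, 0.1756]
eef_rot: [-180.0, -0.0, -111.7]
contact_force: [-0.5, 0.4, -0.5]
gripper_width: 0.0698
```

Call:
apply_moves --slide '[[0,0,0],[0,0,0],[0,0,0],[0,0,0],[0,0,0],[0,0,0],[0,0,0],[0,0,0]]' --turn '[[0,0,-0.099],[0,0,-0.099],[0,0,-0.099],[0,0,-0.099],[0,0,-0.099],[0,0,-0.099],[0,0,-0.099],[0,0,-0.099]]' --jaw '[0.2,0.2,0.2,0.2,0.2,0.2,0.2,0.2]'

```text
time_s: 26.55
tcp_pos: [0.564, -0.0375, 0.1756]
eef_rot: [-180.0, -0.0, -43.7]
contact_force: [-0.8, 0.4, -0.1]
gripper_width: 0.0697
```

Call:
apply_moves --slide '[[0,0,0],[0,0,0]]' --turn '[[0,0,-0.099],[0,0,0]]' --jaw '[0.15,0.15]'

```text
time_s: 26.75
tcp_pos: [0.564, -0.0375, 0.1756]
eef_rot: [-180.0, -0.0, -35.5]
contact_force: [1.0, -0.5, -0.4]
gripper_width: 0.074
```

```bash
python3 -c "
from h import *
s=r.get_state();print(s['tcp_pos'],s['eef_rot'],s['contact_force'],s['moment'],s['joints'])
c=cam('wrist');cv2.imwrite('pics/w13.png',c['pixels'])
c=cam('side');cv2.imwrite('pics/s13.png',cv2.resize(c['pixels'][160:320,280:520],(780,520)))
"
```

```text
[ 0.56402084 -0.03753971  0.17558908] [-1.79996851e+02 -1.29368304e-02 -3.54612256e+01] [ 1.00938319 -0.45633545 -0.35503866] [ 0.008722   -0.01861817 -0.02854401] [ 1.60324493e+01  1.32530837e+01 -1.86164652e+01  9.61325368e-03
 -5.81199330e+01  3.85012490e+01]
```

View pics/w13.png

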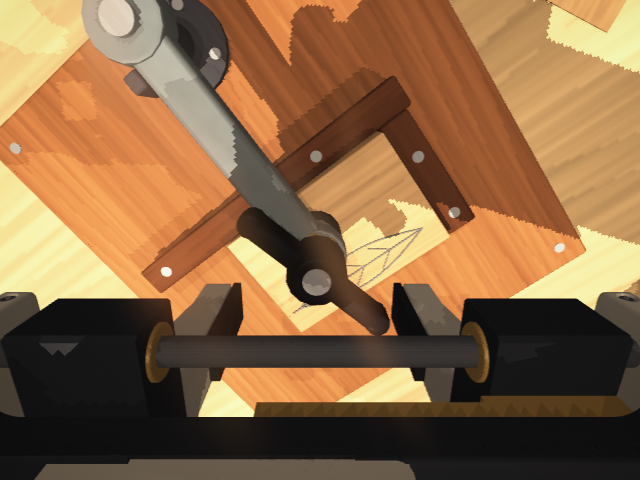

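View pics/s13.png

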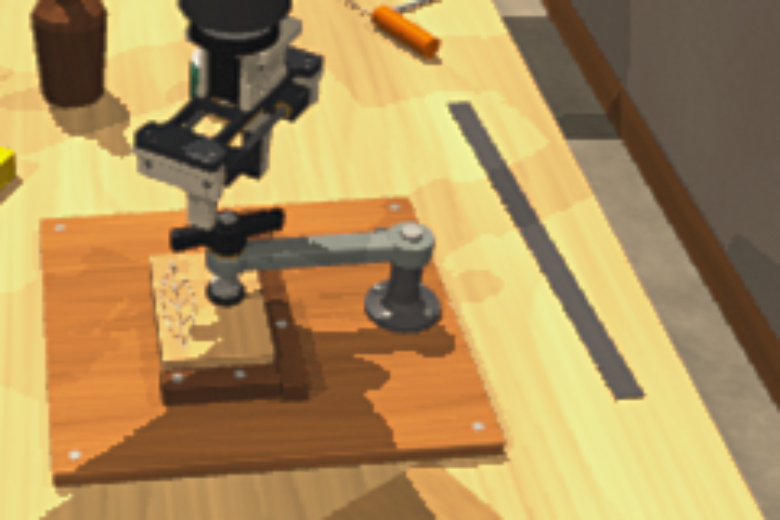

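The re-indexed fingers are clear of the wings (hub px 317). Descending and resuming.

Call:
apply_moves --slide '[[0,0,0.2],[0,0,0.1],[0,0,0.1],[0,0,0]]' --turn '[[0,0,0],[0,0,0],[0,0,0],[0,0,0]]' --jaw '[0.15,0.15,0.15,0.15]'

```text
time_s: 27.25
tcp_pos: [0.563, -0.0377, 0.134]
eef_rot: [179.9, 0.1, -36.0]
contact_force: [-0.3, 0.2, 0.1]
gripper_width: 0.0745
```

Call:
apply_moves --slide '[[0,0,0],[0,0,0.001],[0,0,0.003],[0,0,0.003],[0,0,0.003],[0,0,0]]' --turn '[[0,0,0.08],[0,0,0.08],[0,0,0.09],[0,0,0.09],[0,0,0.09],[0,0,0]]' --jaw '[0.2,0.2,0.2,0.2,0.2,0.2]'

```text
time_s: 27.85
tcp_pos: [0.5644, -0.0374, 0.1351]
eef_rot: [-180.0, -0.0, -73.1]
contact_force: [0.7, 0.1, 0.3]
gripper_width: 0.0701
```

```bash
python3 -c "
from h import *
s=r.get_state();print(s['tcp_pos'],s['eef_rot'],s['contact_force'],s['moment'])
c=cam('wrist');cv2.imwrite('pics/w14.png',c['pixels'])
c=cam('side');cv2.imwrite('pics/s14.png',cv2.resize(c['pixels'][200:270,320:425],(780,520)))
"
```

```text
[ 0.564355   -0.03735205  0.13506217] [-1.79951741e+02 -8.88012215e-03 -7.30653114e+01] [0.73072369 0.06012677 0.30362224] [ 0.03080151 -0.06898516 -0.0148613 ]
```

View pics/w14.png

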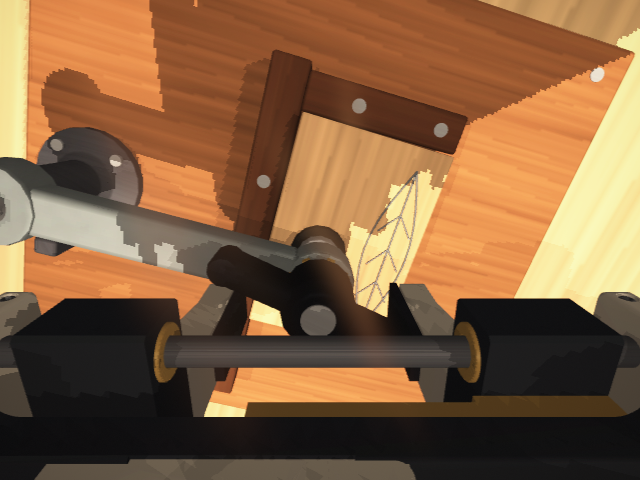

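View pics/s14.png

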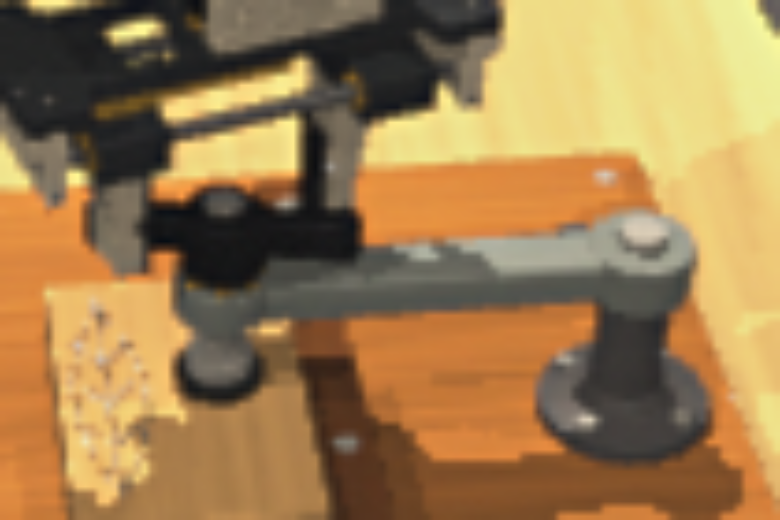

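Contact regained: the knob is at about 338° and the foot is just above the blank. Now small steps, watching the moment.

Call:
apply_moves --slide '[[0,0,0.002],[0,0,0.002],[0,0,0.002]]' --turn '[[0,0,0.06],[0,0,0.06],[0,0,0.04]]' --jaw '[0.2,0.2,0.2]'

```text
time_s: 28.25
tcp_pos: [0.5644, -0.0374, 0.1345]
eef_rot: [-179.9, -0.0, -86.7]
contact_force: [-0.5, 1.6, 2.3]
gripper_width: 0.0699
```

```bash
python3 -c "
from h import *
s=r.get_state();print(s['eef_rot'],s['contact_force'],s['moment'],s['joint_torque'][5])"
```

```text
[-1.79938851e+02 -2.55471198e-03 -8.66663522e+01] [-0.50401845  1.61335766  2.28270538] [0.3739088  0.14736935 0.13726794] 0.4612863063812256
```

Call:
apply_moves --slide '[[0,0,0.002],[0,0,0.002]]' --turn '[[0,0,0.05],[0,0,0.05]]' --jaw '[0.2,0.2]'

```text
time_s: 28.45
tcp_pos: [0.5645, -0.0374, 0.1342]
eef_rot: [-179.9, 0.0, -95.2]
contact_force: [-0.5, 0.5, 3.0]
gripper_width: 0.07
```

```bash
python3 -c "
from h import *
s=r.get_state();print(s['eef_rot'],s['contact_force'],s['moment'],s['joint_torque'][5])"
```

```text
[-1.79931175e+02  3.68579545e-03 -9.52283893e+01] [-0.48316784  0.54836527  3.02127467] [0.29203821 0.12291659 0.18375385] 1.0826095193624496
```

Moment has risen to 0.18 N m, which is about the clutch level. Looking before going on.

```bash
python3 -c "
from h import *
c=cam('wrist');cv2.imwrite('pics/w15.png',c['pixels'])
s=r.get_state();print(s['eef_rot'],s['contact_force'],s['moment'],s['joint_torque'][5])
c=cam('side');cv2.imwrite('pics/s15.png',cv2.resize(c['pixels'][200:270,320:425],(780,520)))
"
```

```text
[-1.79935613e+02  3.40662560e-03 -9.54966126e+01] [-0.29267359  0.27675636  2.69640532] [ 0.27988163 -0.0246507   0.08528027] 0.6622767448425293
```

View pics/w15.png

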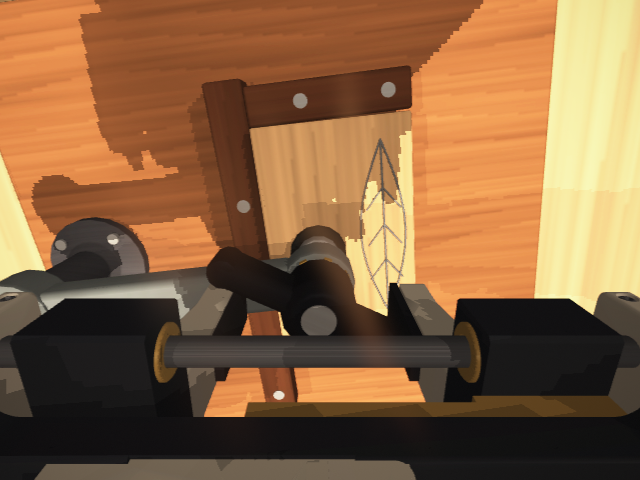

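View pics/s15.png

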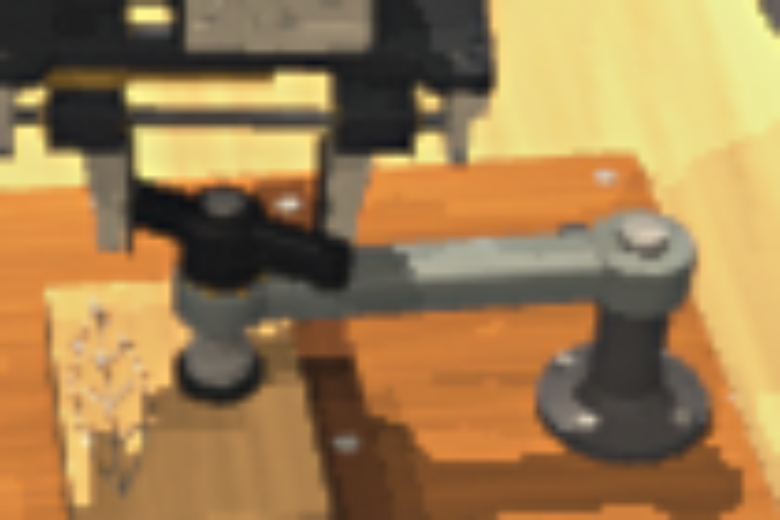

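No jump: the wings are still in the same relation to the fingers. Continuing in small steps.

Call:
apply_moves --slide '[[0,0,0.001],[0,0,0.001]]' --turn '[[0,0,0.03],[0,0,0.03]]' --jaw '[0.2,0.2]'

```text
time_s: 28.75
tcp_pos: [0.5645, -0.0374, 0.1339]
eef_rot: [-179.9, 0.0, -100.3]
contact_force: [-0.9, 0.5, 3.7]
gripper_width: 0.0703
```

```bash
python3 -c "
from h import *
s=r.get_state();print(s['eef_rot'],s['contact_force'],s['moment'],s['joint_torque'][5])"
```

```text
[-1.79933912e+02  7.86940612e-03 -1.00251716e+02] [-0.90092291  0.49372984  3.74837324] [0.2433258  0.02754597 0.16378946] 0.6179789453744888
```

Call:
apply_moves --slide '[[0,0,0.001],[0,0,0.001]]' --turn '[[0,0,0.03],[0,0,0.03]]' --jaw '[0.2,0.2]'

```text
time_s: 28.95
tcp_pos: [0.5644, -0.0375, 0.1336]
eef_rot: [-179.9, 0.0, -105.4]
contact_force: [-0.5, 0.6, 2.4]
gripper_width: 0.0703
```

```bash
python3 -c "
from h import *
s=r.get_state();print(s['eef_rot'],s['contact_force'],s['moment'],s['joint_torque'][5])"
```

```text
[-1.79941504e+02  1.17657594e-02 -1.05419588e+02] [-0.52211639  0.64070904  2.37937956] [ 0.14253181 -0.01461492  0.12596043] 0.6197958625853062
```

Call:
apply_moves --slide '[[0,0,0.001],[0,0,0.001]]' --turn '[[0,0,0.03],[0,0,0.03]]' --jaw '[0.2,0.2]'

```text
time_s: 29.15
tcp_pos: [0.5642, -0.0375, 0.1331]
eef_rot: [-180.0, 0.0, -110.6]
contact_force: [0.1, 0.0, 1.0]
gripper_width: 0.07
```

```bash
python3 -c "
from h import *
s=r.get_state();print(s['eef_rot'],s['contact_force'],s['moment'],s['joint_torque'][5])
c=cam('wrist');cv2.imwrite('pics/w16.png',c['pixels'])"
```

```text
[-1.79965853e+02  1.05413253e-02 -1.10592973e+02] [0.07381656 0.00705515 0.96486585] [ 0.11879402 -0.26362575  0.02666231] 0.70954330265522
```

View pics/w16.png

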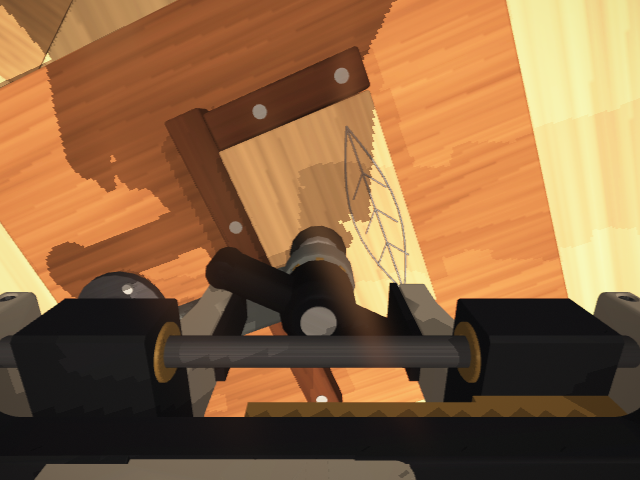

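No click yet (the wings are still against the fingers). Continuing.

Call:
apply_moves --slide '[[0,0,0.001],[0,0,0.001]]' --turn '[[0,0,0.03],[0,0,0.03]]' --jaw '[0.2,0.2]'

```text
time_s: 29.4
tcp_pos: [0.5637, -0.0376, 0.1325]
eef_rot: [180.0, -0.0, -115.8]
contact_force: [0.3, 0.4, -0.2]
gripper_width: 0.0698
```

```bash
python3 -c "
from h import *
s=r.get_state();print(s['eef_rot'],s['contact_force'],s['moment'],s['joint_torque'][5])
c=cam('wrist');cv2.imwrite('pics/w17.png',c['pixels'])"
```

```text
[ 1.79976426e+02 -1.67480957e-02 -1.15762625e+02] [ 0.31851679  0.35107872 -0.24296165] [ 0.10204369 -0.13609342  0.01164069] 0.7862049713730812
```

Call:
apply_moves --slide '[[0,0,0.001],[0,0,0.001]]' --turn '[[0,0,0.03],[0,0,0.03]]' --jaw '[0.2,0.2]'

```text
time_s: 29.65
tcp_pos: [0.5638, -0.0375, 0.1323]
eef_rot: [180.0, -0.0, -120.9]
contact_force: [-0.1, -0.0, 0.0]
gripper_width: 0.0698
```

```bash
python3 -c "
from h import *
s=r.get_state();print(s['eef_rot'],s['contact_force'],s['moment'],s['joint_torque'][5])
a=cv2.imread('pics/w17.png');c=cam('wrist');cv2.imwrite('pics/w18.png',np.hstack([a[220:400,120:520],c['pixels'][220:400,120:520]]))"
```

```text
[ 1.79980391e+02 -1.66079099e-02 -1.20918521e+02] [-0.10271494 -0.02283293  0.03345175] [ 0.1292361  -0.10105465 -0.01147838] 0.7859490439295769
```

View pics/w18.png

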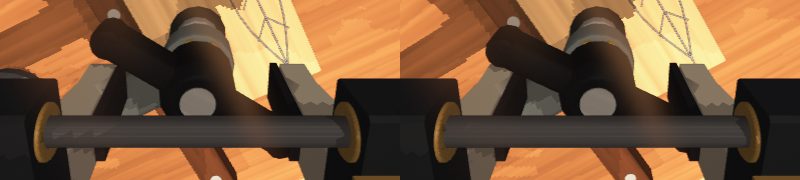

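The moment fell to zero and the wings have moved ahead of the fingers, which looks like a click. I'll quantify the wing angles.

```bash
python3 -c "
from h import *
c=cam('wrist')
# tip and hub-cap px in each picture, camera fixed relative to tool: use current cam
for n,t,h in (('w15',(228,267),(319,321)),('w16',(228,267),(319,321)),('w17',(224,258),(318,322)),('w18',(224,264),(318,322))):
    a=ray(c,t,.136)[0];b=ray(c,h,.139)[0];s=r.get_state();Rt=Ro.from_euler('xyz',s['eef_rot'],degrees=True).inv().apply(a-b);print(n,np.round(Rt,3),np.degrees(np.arctan2(Rt[0],-Rt[1])))
cv2.imwrite('pics/w19.png',c['pixels'])
c=cam('side');cv2.imwrite('pics/s19.png',cv2.resize(c['pixels'][200:270,320:425],(780,520)))
"
```

```text
w15 [ 0.025 -0.039  0.003] 32.343967284631745
w16 [ 0.025 -0.039  0.003] 32.343967284631745
w17 [ 0.029 -0.04   0.003] 36.31861935181669
w18 [ 0.026 -0.04   0.003] 33.51543966499374
```

View pics/w19.png

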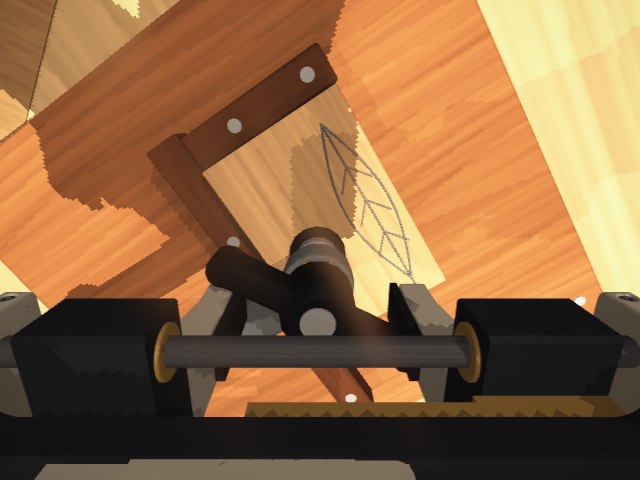

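View pics/w17.png

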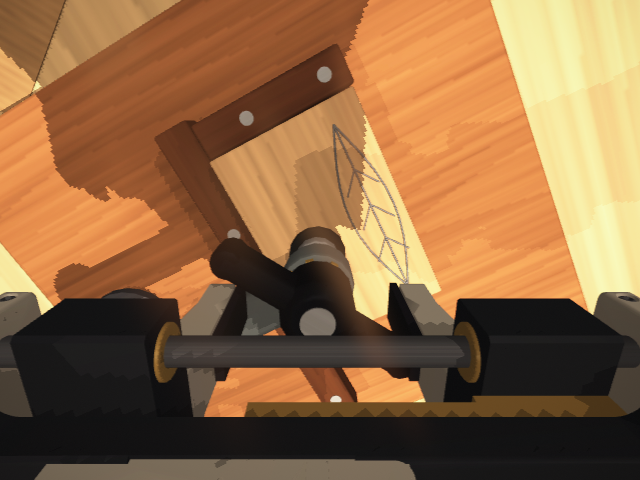

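View pics/s19.png

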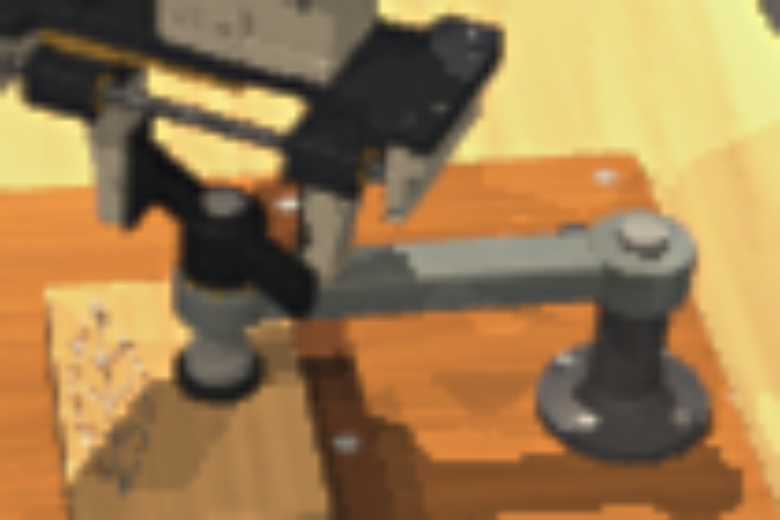

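The wing jumped ahead around yaw −113 after a torque peak of about 0.18 N m, and the fingers have caught up: one click. Three are allowed, so a second click gives margin against a misread. I'll go on slowly and watch the torque cycle.

Call:
apply_moves --slide '[[0,0,0],[0,0,0]]' --turn '[[0,0,0.03],[0,0,0.03]]' --jaw '[0.2,0.2]'

```text
time_s: 30.0
tcp_pos: [0.564, -0.0374, 0.1324]
eef_rot: [-180.0, 0.0, -126.1]
contact_force: [-0.2, 0.4, -1.3]
gripper_width: 0.0701
```

```bash
python3 -c "
from h import *
s=r.get_state();print(s['eef_rot'],s['contact_force'],s['moment'],s['joint_torque'][5])"
```

```text
[-1.79997512e+02  8.81735248e-03 -1.26112939e+02] [-0.16477218  0.35451002 -1.3419556 ] [ 0.31301978 -0.27293723  0.12598969] 0.663685966283083
```

Call:
apply_moves --slide '[[0,0,0],[0,0,0]]' --turn '[[0,0,0.03],[0,0,0.03]]' --jaw '[0.2,0.2]'

```text
time_s: 30.2
tcp_pos: [0.564, -0.0374, 0.1324]
eef_rot: [-180.0, 0.0, -131.3]
contact_force: [1.7, 1.2, 0.4]
gripper_width: 0.0703
```

```bash
python3 -c "
from h import *
s=r.get_state();print(s['eef_rot'],s['contact_force'],s['moment'],s['joint_torque'][5])
c=cam('wrist');cv2.imwrite('pics/w20.png',c['pixels'])"
```

```text
[-1.79999432e+02  6.03408871e-03 -1.31271355e+02] [1.68558933 1.23775201 0.42185763] [ 0.23752268 -0.24392171  0.10444531] 0.5961427465081215
```

View pics/w20.png

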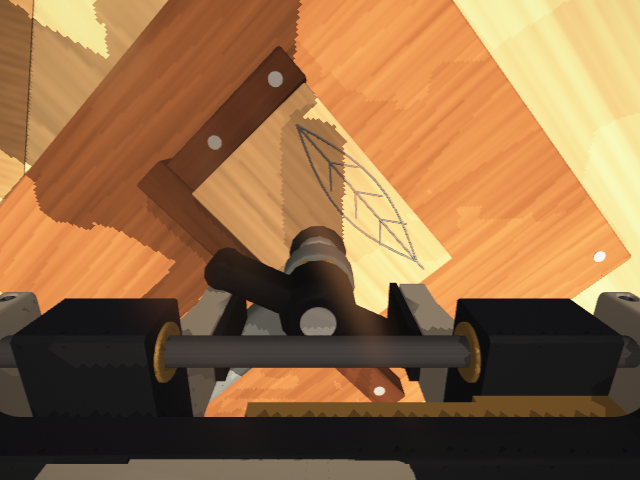

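Call:
apply_moves --slide '[[0,0,0],[0,0,0]]' --turn '[[0,0,0.03],[0,0,0.03]]' --jaw '[0.2,0.2]'

```text
time_s: 30.45
tcp_pos: [0.564, -0.0374, 0.1324]
eef_rot: [180.0, 0.0, -136.4]
contact_force: [-0.3, 0.7, -0.4]
gripper_width: 0.0704
```

```bash
python3 -c "
from h import *
s=r.get_state();print(s['eef_rot'],s['contact_force'],s['moment'],s['joint_torque'][5])
c=cam('wrist');cv2.imwrite('pics/w21.png',c['pixels'])"
```

```text
[ 1.79999076e+02  2.31676410e-03 -1.36411119e+02] [-0.28738826  0.70930749 -0.38375225] [ 0.25774128 -0.18830028  0.16119543] 0.6220006942749023
```

Call:
apply_moves --slide '[[0,0,0],[0,0,0]]' --turn '[[0,0,0.03],[0,0,0.03]]' --jaw '[0.2,0.2]'

```text
time_s: 30.7
tcp_pos: [0.564, -0.0374, 0.1324]
eef_rot: [180.0, 0.0, -141.6]
contact_force: [0.1, 0.8, -0.8]
gripper_width: 0.0701
```

```bash
python3 -c "
from h import *
s=r.get_state();print(s['eef_rot'],s['contact_force'],s['moment'],s['joint_torque'][5])
a=cv2.imread('pics/w21.png');c=cam('wrist');cv2.imwrite('pics/w22.png',np.hstack([a[220:400,120:520],c['pixels'][220:400,120:520]]))
c=cam('side');cv2.imwrite('pics/s22.png',cv2.resize(c['pixels'][200:270,320:425],(780,520)))
"
```

```text
[ 1.79999270e+02  1.39196176e-03 -1.41559538e+02] [ 0.05076247  0.83950538 -0.83065506] [ 0.2891358  -0.20623396  0.194321  ] 0.6099607050418854
```

View pics/w22.png

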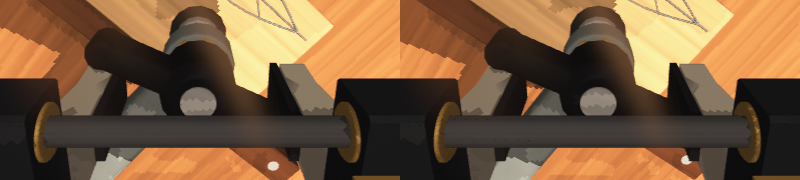

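View pics/s22.png

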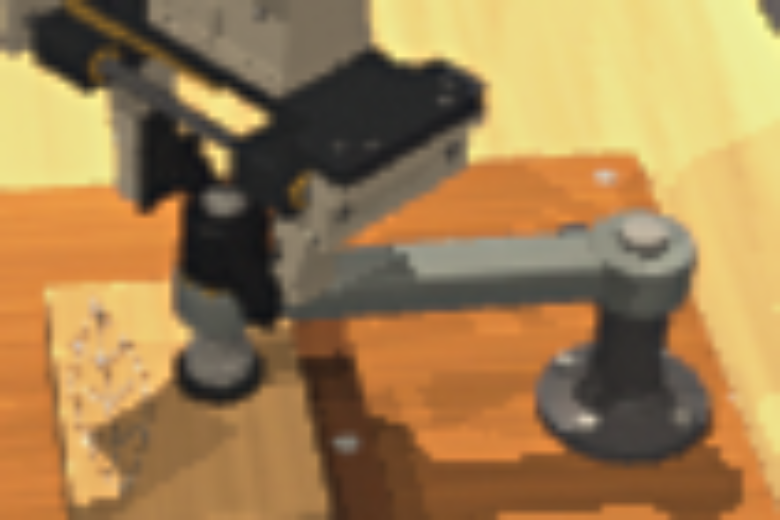

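The torque is peaking again at 0.19 N m, 46° after the first peak, which fits 45° per click. A bit further, to the second snap.

Call:
apply_moves --slide '[[0,0,0],[0,0,0]]' --turn '[[0,0,0.03],[0,0,0.03]]' --jaw '[0.2,0.2]'

```text
time_s: 31.0
tcp_pos: [0.5639, -0.0374, 0.1324]
eef_rot: [180.0, -0.0, -146.7]
contact_force: [0.3, 0.6, -0.8]
gripper_width: 0.0702
```

```bash
python3 -c "
from h import *
s=r.get_state();print(s['eef_rot'],s['contact_force'],s['moment'],s['joint_torque'][5])"
```

```text
[ 1.79996637e+02 -4.12282263e-03 -1.46724167e+02] [ 0.26303851  0.58278329 -0.81728371] [ 0.27043942 -0.21175763  0.21770176] 0.6266083382070065
```

Call:
apply_moves --slide '[[0,0,0],[0,0,0]]' --turn '[[0,0,0.03],[0,0,0.03]]' --jaw '[0.2,0.2]'

```text
time_s: 31.2
tcp_pos: [0.5639, -0.0374, 0.1324]
eef_rot: [180.0, -0.0, -151.9]
contact_force: [-0.2, 0.1, -1.0]
gripper_width: 0.0703
```

```bash
python3 -c "
from h import *
s=r.get_state();print(s['eef_rot'],s['contact_force'],s['moment'],s['joint_torque'][5])
c=cam('wrist');cv2.imwrite('pics/w23.png',c['pixels'])"
```

```text
[ 1.79996462e+02 -2.23510311e-03 -1.51890859e+02] [-0.18483667  0.0546746  -1.02258146] [ 0.28966564 -0.21720254  0.16457525] 0.6366599723696709
```

Call:
apply_moves --slide '[[0,0,0],[0,0,0]]' --turn '[[0,0,0.03],[0,0,0.03]]' --jaw '[0.2,0.2]'

```text
time_s: 31.45
tcp_pos: [0.5639, -0.0375, 0.1324]
eef_rot: [180.0, -0.0, -157.0]
contact_force: [0.2, 1.0, 0.1]
gripper_width: 0.0701
```

```bash
python3 -c "
from h import *
s=r.get_state();print(s['eef_rot'],s['contact_force'],s['moment'],s['joint_torque'][5])
a=cv2.imread('pics/w23.png');c=cam('wrist');cv2.imwrite('pics/w24.png',np.hstack([a[220:400,120:520],c['pixels'][220:400,120:520]]))
"
```

```text
[ 1.79997102e+02 -1.03115604e-03 -1.57040372e+02] [0.17425391 0.96749638 0.11719837] [ 0.2317559  -0.23974888  0.0195345 ] 0.7562668807804585
```

View pics/w24.png

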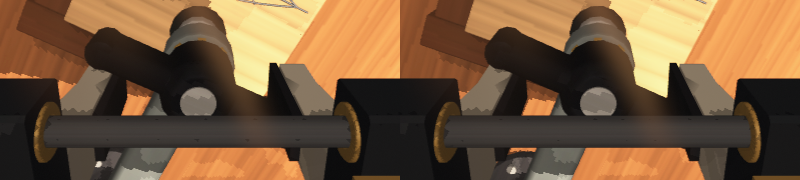

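The same signature as just before the first snap (moment 0.02, 46° later). One more small step.

Call:
apply_moves --slide '[[0,0,0],[0,0,0]]' --turn '[[0,0,0.03],[0,0,0.03]]' --jaw '[0.2,0.2]'

```text
time_s: 31.7
tcp_pos: [0.5639, -0.0376, 0.1325]
eef_rot: [-180.0, -0.0, -162.2]
contact_force: [0.2, 0.0, 0.2]
gripper_width: 0.0699
```

```bash
python3 -c "
from h import *
s=r.get_state();print(s['eef_rot'],s['contact_force'],s['moment'],s['joint_torque'][5])
c=cam('wrist');cv2.imwrite('pics/w25.png',c['pixels'])"
```

```text
[-1.79997900e+02 -6.41858551e-03 -1.62196094e+02] [0.22243044 0.04572016 0.24338431] [ 0.06338136 -0.18515734 -0.04731871] 0.7858105190098286
```

View pics/w25.png

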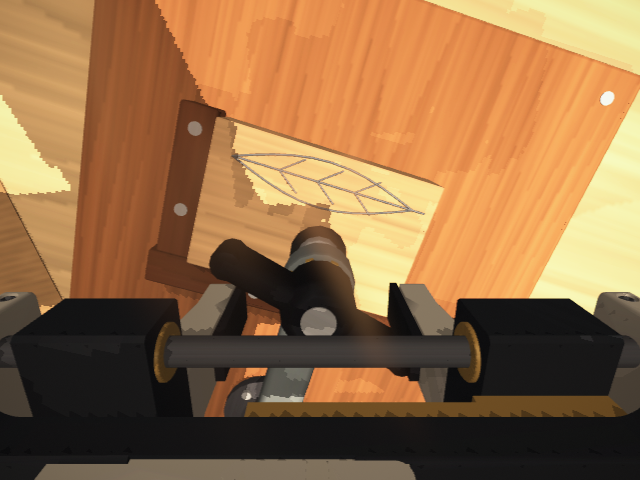

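A second snap: the wing (tip px 232,258) has jumped ahead of the fingers again and the force is zero. That makes two clicks. I'll unload, lift straight up and withdraw.

Call:
apply_moves --slide '[[0,0,0],[0,0,-0.2],[0,0,-0.4],[0,0,-0.4],[0.3,0,-0.2],[0.4,0,0],[0.4,0,0],[0.4,0,0]]' --turn '[[0,0,-0.05],[0,0,0],[0,0,0],[0,0,0],[0,0,0],[0,0,0],[0,0,0],[0,0,0]]' --jaw '[0.2,0.2,0.2,0.2,0.2,0.2,0.2,0.2]'

```text
time_s: 32.55
tcp_pos: [0.4233, -0.0941, 0.2525]
eef_rot: [-180.0, 0.0, -157.8]
contact_force: [-0.4, -1.0, 0.3]
gripper_width: 0.0701
```

```bash
python3 -c "
from h import *
s=r.get_state();print(s['tcp_pos'],s['eef_rot'],s['contact_force'])
c=cam('side');cv2.imwrite('pics/s30.png',cv2.resize(c['pixels'][180:300,290:450],(800,600)))
c=cam('top');cv2.imwrite('pics/t30.png',c['pixels'])
c=cam('wrist');cv2.imwrite('pics/w30.png',c['pixels'])"
```

```text
[ 0.42330047 -0.09409609  0.2524559 ] [-1.79998498e+02  1.04695278e-02 -1.57781482e+02] [-0.44514647 -0.98277504  0.29120324]
```

View pics/s30.png

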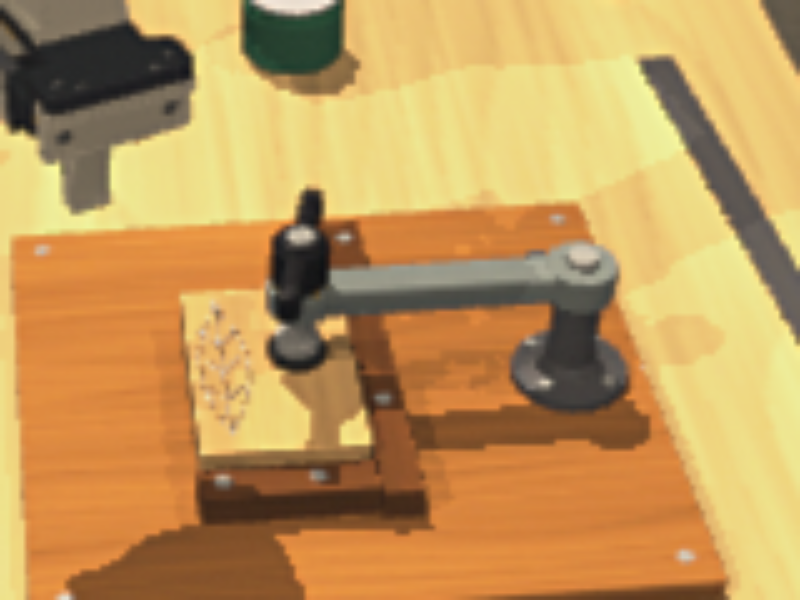

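View pics/t30.png

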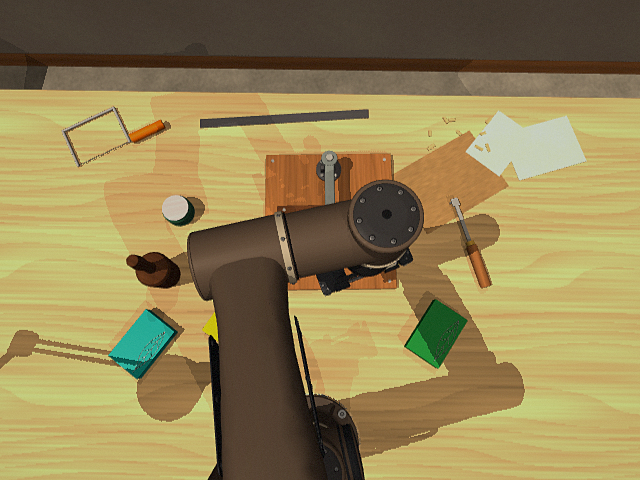

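View pics/w30.png

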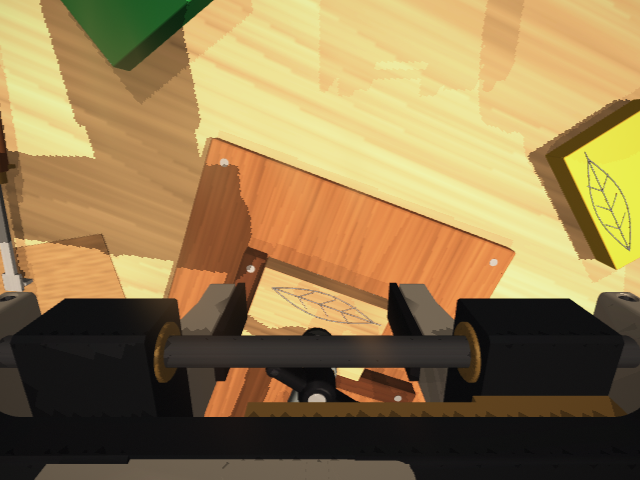

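The side view shows the foot on the blank, the blank flush in the corner, the arm home and the hand clear. I'll move aside for one unobstructed top check.

Call:
apply_moves --slide '[[0.23,-0.35,0],[0.23,-0.35,0],[0.23,-0.35,0],[0.23,-0.35,0],[0.23,-0.35,0],[0.23,-0.35,0],[0,0,0]]' --turn '[[0,0,0],[0,0,0],[0,0,0],[0,0,0],[0,0,0],[0,0,0],[0,0,0]]' --jaw '[0.2,0.2,0.2,0.2,0.2,0.2,0.2]'

```text
time_s: 33.4
tcp_pos: [0.375, -0.3438, 0.2517]
eef_rot: [180.0, -0.1, -158.1]
contact_force: [-0.7, 0.4, -1.0]
gripper_width: 0.0701
```

```bash
python3 -c "
from h import *
s=r.get_state();print(s['tcp_pos'],s['contact_force'])
c=cam('top');W=cloud(c);Z=W[...,2];cv2.imwrite('pics/t31.png',cv2.resize(c['pixels'][140:300,255:415],(600,600),interpolation=cv2.INTER_CUBIC));cv2.imwrite('pics/t32.png',c['pixels'])
blank(c)
k=(abs(W[...,0]-.562)<.012)&(abs(W[...,1]+.037)<.012);print('hub top z',np.percentile(Z[k],[50,90]))
p=cv2.imread('pics/top0.png');d=cv2.absdiff(p,c['pixels']).max(2)
print('diff mallet/tin/gouge',[(d[a:b,e:f]>60).mean().round(3) for a,b,e,f in ((250,290,125,182),(192,228,160,198),(195,290,445,495))])
"
```

```text
[ 0.37495484 -0.34380582  0.2516991 ] [-0.66721041  0.40902731 -0.96999055]
blank [ 306  213   56   37 1619] [546.6 -47.7] [ 99.9 148. ] 0.87
hub top z [0.13862784 0.14162133]
diff mallet/tin/gouge [np.float64(0.0), np.float64(0.0), np.float64(0.716)]
```

View pics/t31.png

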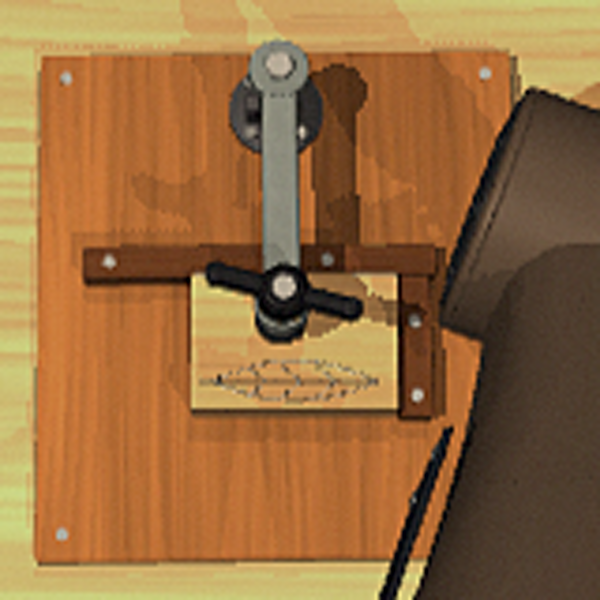

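View pics/t32.png

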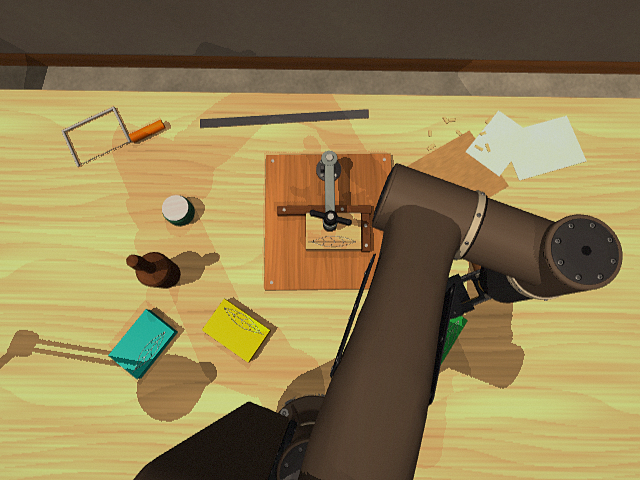

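```bash
python3 -c "
from plant import r
print(r.get_state()['contact_force']);print(r.close_job())"
```

```text
[ 0.03612924 -0.70454827 -0.64736962]
the job is handed in; nothing more can be done
None
```

The blank is clamped in the corner with the arm home and the knob wound to two clutch clicks. I handed the job in at about 33.5 s of the 67 s allowed.

**What I did:** I slid the blank to the back stop, then to the side stop, and nudged it once more against the back stop. I swung the arm against its stop (32 N, no further motion). I wound the knob about 433° clockwise in two strokes, then moved the hand clear.

**Last checks:**
- **Blank:** its centre measured (546.6, −47.7) mm against about (547.5, −47) expected, with a yaw of 0.87°, the same as measured for the stops.
- **Arm and knob:** the arm is home in the top view. The hub top is at about 139 mm, which fits the foot resting on the blank.
- **Clutch:** the turning moment peaked twice at about 0.18–0.22 N m, roughly 50° apart, close to the 45° per click. After each peak the wing jumped ahead of the fingers.
- **Bystanders:** the mallet and tin are unchanged from the first picture. The gouge was unmoved by eye in the second-to-last top picture. In the last one my own arm hid it, so that automatic comparison told me nothing.

**Disagreements and gaps:**
- **Wing angle:** my first automatic reading of the wing angle was 12° off. I corrected it by hand before engaging the knob.
- **Click count:** two clicks would put the screw at about 6.0 rad if it started at zero, a little short of the nominal 6.3 rad at foot contact. That is about 0.3 rad, which my rough angle readings or a screw that did not start quite at zero could explain.
- **Foot force:** I could not measure the foot's force on the blank directly.

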